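Load the infrared microscope's sample tray

TASK

First clear the instrument stage: the orange slide mailer that was left lying on it goes into the orange bin. Then fit the sample tray into the stage (hook its tongue under the red retaining lip, rotate its handle end down until the tray lies fully home and flat, and let go of it), sort the slide mailers on the bench, every blue one into the tray and every orange one into the orange bin, and when all are in, press the blue scan button on the stage right down. Leave the jar, the beaker, the screwdriver and the objective lens where they are.

Things in the scene. Friction and masses are not known exactly. Their poses are not given: they have to be found in the camera images.
- stage: Instrument stage, fixed: white block 183 (x) by 196 (y) mm, flat top (the tray's floor) 30 mm above the bench. Origin: on the bench, below where the tray's origin belongs; x points away from the robot, z up. A control deck with the scan button, 84 mm wide and 30 mm high, projects to x = -157. Side guides (inner faces y = +-89 mm) rise 8 mm, flared to 17 mm.
- stage_lip (a point): Middle of the lower edge of the red retaining lip on the stage's robot side, stage frame (-66, 0, 44) mm: 14 mm above the floor. The lip is 5 mm thick, 170 mm wide and opens towards +x; under it the wall's face is at x = -79 mm. The tray cannot go in flat: its tongue goes under the lip with the handle end raised about 0.3 rad, then the tray turns down.
- stage_stop (a point): Middle of the inner face of the steel stop at the stage's far end, at floor height, stage frame (68, 0, 30) mm. The stop is 120 mm wide and 11 mm high, with a sloped lead-in up to 18 mm above the floor. Once home the tray has about 7 mm of play between lip wall and stop.
- stage_floor (a point): Point on the stage's floor, stage frame (0, 0, 30) mm: where the tray's origin lies when the tray is home (a few mm of play in x and y).
- tray: Loose sample tray, 250 g, grey, blue floor and handle. Origin: underside centre of its pan, z up. Pan 110 (x) by 170 (y) mm: floor 5 mm thick, rim 4 mm thick, top at 14 mm. Aluminium tongue at -x: 5 mm thick, 150 wide, level with the underside, tip at x = -75. Upright blue handle plate: x 55 to 65, 60 wide, top at 55 mm. Starts flat on the bench beside the stage, tongue roughly towards the robot.
- tray_grip (a point): Grip point in the middle of the tray's handle plate: tray frame (60, 0, 42) mm. Grip firmly across the 10 mm thickness (along the tray's x).
- tray_tongue (a point): Middle of the tongue's tip, on the underside: tray frame (-75, 0, 0) mm. Home, it lies near x = -75 mm in the stage's frame, under the lip.
- bin: Low open orange bin, fixed to the bench on the other side of the stage from the tray's start (left or right), 120 mm (x) by 230 mm (y), its rim 16 mm above the bench, floor and walls about 4 mm thick. Origin: centre of its underside.
- scan (a joint): Travel of the scan button, 0 (up) to 0.006 m (fully down); spring return, fully down takes 5 N.
- scan_top (a point): Centre of the top of the round blue scan button (28 mm across) on the stage's control deck; it is pressed downwards.
- jar: Bystander: amber glass jar with a black cap, 52 mm across, 75 mm high; origin underside centre.
- beaker: Bystander: glass beaker, 64 mm across, 85 mm high; origin underside centre.
- driver: Bystander: screwdriver, 150 mm long, lying on the bench beyond the stage; origin underside centre.
- objective: Bystander: steel microscope objective, 34 mm across, 50 mm high, standing beyond the stage; origin underside centre.
- blue1: A closed blue plastic slide mailer (box for microscope slides), 76 x 28 x 24 mm, 60 g, with a white label on top and a thin black seam round it; a few of its kind may be absent. Origin: centre of its underside; x along its 76 mm length, z up. At the start it lies flat on the bench.
- blue2: A closed blue plastic slide mailer (box for microscope slides), 76 x 28 x 24 mm, 60 g, with a white label on top and a thin black seam round it; a few of its kind may be absent. Origin: centre of its underside; x along its 76 mm length, z up. At the start it lies flat on the bench.
- blue3: A closed blue plastic slide mailer (box for microscope slides), 76 x 28 x 24 mm, 60 g, with a white label on top and a thin black seam round it; a few of its kind may be absent. Origin: centre of its underside; x along its 76 mm length, z up. At the start it lies flat on the bench.
- orange1: A closed orange plastic slide mailer (box for microscope slides), 76 x 28 x 24 mm, 60 g, with a white label on top and a thin black seam round it; a few of its kind may be absent. Origin: centre of its underside; x along its 76 mm length, z up. At the start it lies flat on the bench.
- orange2: A closed orange plastic slide mailer (box for microscope slides), 76 x 28 x 24 mm, 60 g, with a white label on top and a thin black seam round it; a few of its kind may be absent. Origin: centre of its underside; x along its 76 mm length, z up. At the start it lies flat on the bench.
- orange3: A closed orange plastic slide mailer (box for microscope slides), 76 x 28 x 24 mm, 60 g, with a white label on top and a thin black seam round it; a few of its kind may be absent. Origin: centre of its underside; x along its 76 mm length, z up. At the start it lies flat on the bench.
- orange4: The orange slide mailer left on the stage: 76 x 28 x 24 mm, 60 g, like the others. It starts flat on the stage's floor (30 mm above the bench), lying across the stage, and is always there. Origin: centre of its underside; x along its 76 mm length, z up.

How it is judged (in metres and radians):
On the way, in this order (a step that is already met when the one before it is completed fails the run):
1. the orange mailer from the stage lies in the bin, let go (x of orange4 in the frame of bin between -0.056 and 0.056 m and y of orange4 in the frame of bin between -0.111 and 0.111 m and z of orange4 in the frame of bin between -0.002 and 0.034 m and contact force between the fingers and orange4 below 0.3 N), for 0.2 s.
2. the tray is home in the stage, its tongue under the lip, flat and let go (x of tray_tongue in the frame of stage between -0.082 and -0.07 m and y of tray in the frame of stage between -0.008 and 0.008 m and z of tray in the frame of stage between 0.027 and 0.0335 m and angle between tray's own z axis and vertical below 0.04 rad and angle between the x axis of tray and the x axis of stage, either way round below 0.1 rad and contact force between the fingers and tray below 0.3 N), for 0.3 s.
3. every blue mailer lies in the tray and every orange one in the bin, let go (all of step 1 and x of tray_tongue in the frame of stage between -0.082 and -0.07 m and y of tray in the frame of stage between -0.008 and 0.008 m and z of tray in the frame of stage between 0.027 and 0.0335 m and angle between tray's own z axis and vertical below 0.04 rad and angle between the x axis of tray and the x axis of stage, either way round below 0.1 rad and x of blue1 in the frame of tray between -0.051 and 0.051 m and y of blue1 in the frame of tray between -0.081 and 0.081 m and z of blue1 in the frame of tray between -0.002 and 0.034 m and x of blue2 in the frame of tray between -0.051 and 0.051 m and y of blue2 in the frame of tray between -0.081 and 0.081 m and z of blue2 in the frame of tray between -0.002 and 0.034 m and x of blue3 in the frame of tray between -0.051 and 0.051 m and y of blue3 in the frame of tray between -0.081 and 0.081 m and z of blue3 in the frame of tray between -0.002 and 0.034 m and x of orange1 in the frame of bin between -0.056 and 0.056 m and y of orange1 in the frame of bin between -0.111 and 0.111 m and z of orange1 in the frame of bin between -0.002 and 0.034 m and x of orange2 in the frame of bin between -0.056 and 0.056 m and y of orange2 in the frame of bin between -0.111 and 0.111 m and z of orange2 in the frame of bin between -0.002 and 0.034 m and x of orange3 in the frame of bin between -0.056 and 0.056 m and y of orange3 in the frame of bin between -0.111 and 0.111 m and z of orange3 in the frame of bin between -0.002 and 0.034 m and contact force between the fingers and blue1 below 0.3 N and contact force between the fingers and blue2 below 0.3 N and contact force between the fingers and blue3 below 0.3 N and contact force between the fingers and orange1 below 0.3 N and contact force between the fingers and orange2 below 0.3 N and contact force between the fingers and orange3 below 0.3 N), for 0.2 s.
4. the scan button is pressed down (value of joint scan above 0.0045 m), for 0.02 s.
At the end, for the whole second after the job is handed in: Tray home in the stage: tongue under the lip, within 8 mm sideways, 3.5 mm of the floor, tilt under 0.04, yaw within 0.1 rad. Every blue mailer's centre inside the tray's rim, every orange one's inside the bin's, under 34 mm above its underside; tray at rest, button up (x of tray_tongue in the frame of stage between -0.082 and -0.07 m and y of tray in the frame of stage between -0.008 and 0.008 m and z of tray in the frame of stage between 0.027 and 0.0335 m and angle between tray's own z axis and vertical below 0.04 rad and angle between the x axis of tray and the x axis of stage, either way round below 0.1 rad and x of blue1 in the frame of tray between -0.051 and 0.051 m and y of blue1 in the frame of tray between -0.081 and 0.081 m and z of blue1 in the frame of tray between -0.002 and 0.034 m and x of blue2 in the frame of tray between -0.051 and 0.051 m and y of blue2 in the frame of tray between -0.081 and 0.081 m and z of blue2 in the frame of tray between -0.002 and 0.034 m and x of blue3 in the frame of tray between -0.051 and 0.051 m and y of blue3 in the frame of tray between -0.081 and 0.081 m and z of blue3 in the frame of tray between -0.002 and 0.034 m and x of orange1 in the frame of bin between -0.056 and 0.056 m and y of orange1 in the frame of bin between -0.111 and 0.111 m and z of orange1 in the frame of bin between -0.002 and 0.034 m and x of orange2 in the frame of bin between -0.056 and 0.056 m and y of orange2 in the frame of bin between -0.111 and 0.111 m and z of orange2 in the frame of bin between -0.002 and 0.034 m and x of orange3 in the frame of bin between -0.056 and 0.056 m and y of orange3 in the frame of bin between -0.111 and 0.111 m and z of orange3 in the frame of bin between -0.002 and 0.034 m and x of orange4 in the frame of bin between -0.056 and 0.056 m and y of orange4 in the frame of bin between -0.111 and 0.111 m and z of orange4 in the frame of bin between -0.002 and 0.034 m and linear speed of tray below 0.02 m/s and value of joint scan below 0.002 m); the robot touches nothing.
It fails at once if a bystander (jar, beaker, screwdriver, objective) is moved more than 40 mm (distance of any of jar, beaker, driver, objective from where it was at the start of the episode above 0.04 m).
Of blue1, blue2, blue3 only 2 to 3 are there at a start; the rules pass over those that are not, and their reading is None.
Of orange1, orange2, orange3 only 2 to 3 are there at a start; the rules pass over those that are not, and their reading is None.
At some moment in a run one of blue1, blue2, blue3, orange1, orange2, orange3, orange4 may be knocked a few centimetres aside while the robot is not near it.
Once in a run the grip may slacken for a moment while it holds something.
It also fails if it takes over 192 s, if anything falls off the work surface, if the arm or the gripper's body presses on something with over 40 N, if the wrist force passes 120 N, or if a joint passes its speed limit or range.

ROBOT

A 6-joint arm with a two-finger parallel gripper is mounted at the origin on the work surface. World frame = base frame: x ahead of the robot, y to its left, z up, the work surface at z = 0. Lengths are in mm, angles in rad, forces in N, time in s.
With the tool pointing down it reaches from about 300 to 775 mm from the base axis. Payload 14.6 kg.
Tool frame: the origin (TCP) lies midway between the tips of the shut fingers; the grasp point (between the pads) lies manip.grasp_offset behind it (manip.grasp_offset is the distance from the TCP to the grasp point, in mm); z points along the fingers, y is the direction in which the jaws open and shut (so a half turn about z gives the same grasp; the last joint's range is limited). The gripper opens to 94 mm and grips with 3 to 60 N. Pads are 16 mm wide; open, the fingers measure 119 mm over their backs; the gripper's body (75 mm by 177 mm) begins 78 mm behind the grasp point.
Start: joints at [1.16, 0.3, 1.521, -0, 1.321, -0.067], TCP at [185.384, 517.805, 205.446] pointing down, gripper open.
Joint ranges: [-3.03, 3.03], [-0.79, 2.21], [0.23, 2.52], [-1.04, 4.18], [0, 3.07], [-2.55, 2.55]. Speed limits (rad/s): [2.22, 2.22, 2.57, 3.14, 3.14, 3.14].

INTERFACE

Orientations are given as [roll, pitch, yaw] about the fixed x, y, z axes, in that order (R = Rz(yaw) Ry(pitch) Rx(roll)).
In Python, from cell import monitor, vision, order, manip gives the robot as it stands.
- The arm moves only by the shell command python3 -m jog 'ROWS' [FORCE]. ROWS is JSON, a list of rows, each a list of 7 numbers: the shift along the tool's x, y, z in cm, then the turn, a rotation vector about the tool's x, y, z in rad, then the opening in per cent of the stroke, from 0 (shut) to 100 (fully open). In form: [[tx, ty, tz, rx, ry, rz, jaw], ...]. A call has 1 to 8 rows; each row shifts and turns the commanded pose from where the row before left it, along the tool's axes as they then stand; what a row does not reach is not made up. A row lasts 1/10 s, in which the tool goes at most 50 mm and 8.59 degrees, less where a joint would pass 70% of its speed; a pose out of reach is approached as far as the arm can. A call is refused whole if a number of a shift passes 5 or a number of a turn 0.15, either way. A call with a gripper value outside its range is refused whole. The fingers move at their own pace and stop on an object; FORCE is the grip in N (left out, the last holds). Time passes only in rows, so rows that do not move let the fingers close. It gives the time, the measured TCP pose, the force and the opening at its end, in the units of the state.
- monitor.read_state(): the state, without advancing time (a new reading comes with each control period).
- vision.camera(name): name is "scene" or "side" or "wrist"; returns a dict with "color" (400x640x3 uint8, blue, green, red), "fx", "fy", "cx", "cy" (pixels), "distortion" ([k1, k2, p1, p2, k3] as OpenCV has them; the pictures are not rectified), "cam_to_world" (4x4, takes a point from camera to world coordinates); the wrist camera has in their place "tool_from_camera" (4x4, takes a point from camera to tool coordinates, whose origin is the TCP and whose axes are the flange's). Camera axes: x right, y down, z forward; pixel columns grow to the right and rows downward; lengths in mm; the calibration is good to about 2 mm. A picture is of the moment at which its call begins: read the wrist's pose just before it. There is no depth.
- order.sign_off(): hands the job in, once; it reports no verdict.
The state is a dict: "clock": time; "joints": joint angles; "qd": joint speeds; "effort": joint torques, N m; "eef_pos": TCP position; "eef_rot": TCP orientation; "wrist_force": force on the tool from outside, world axes, zero at the start; "moment": the same for the moment, N m; "finger_gap": finger opening in mm.
Only numpy, scipy, OpenCV 4.12 (cv2) and the standard library are available. Lean on these libraries where they do the work, as an engineer would, in place of code of your own. Each camera call takes 0.05 s, during which the arm holds its last target.

## Working session

There is one attempt and no reset: what is moved stays moved. The work goes in short steps, Python scripts to look and compute and a shell command to move; the robot and the scene stay as the last step left them, time stands still between calls to the robot, and variables do not carry over. Pictures are saved under pics/ and viewed, and the job is handed in when it is done.

```bash
ls; mkdir -p pics; python3 - <<'E'
from cell import monitor, vision, order, manip
import cv2,numpy as np
print(monitor.read_state()); print(manip.grasp_offset)
for n in ("scene","side","wrist"):
    c=vision.camera(n); cv2.imwrite(f"pics/{n}0.png",c["color"])
    print(n,{k:(np.round(v,3).tolist() if not np.isscalar(v) else v) for k,v in c.items() if k!="color"})
E
```

```text
pics
{'clock': 0.0, 'joints': array([ 1.16039815e+00,  3.00470500e-01,  1.52161102e+00, -3.47716209e-05,
        1.32070717e+00, -6.66079925e-02]), 'qd': array([ 5.67955700e-04, -1.02977494e-03,  1.23607715e-03, -1.51235626e-03,
       -6.72235008e-04,  3.62360904e-05]), 'effort': array([ 6.46163589e-04, -5.31802905e+01, -3.52740061e+01,  7.08806422e-02,
        2.44899967e-02, -1.31711677e-04]), 'eef_pos': array([185.28607057, 517.55484693, 204.8739989 ]), 'eef_rot': array([-3.14039702e+00, -4.60022701e-05,  2.79781106e+00]), 'wrist_force': array([-0.31676575, -0.20048362,  0.36382711]), 'moment': array([ 0.05114196, -0.00789643, -0.01605304]), 'finger_gap': 94.0301376547979}
18.8
scene {'fx': 475.0124747862518, 'fy': 475.0124747862518, 'cx': 326.2371143725167, 'cy': 198.42253903569863, 'distortion': [-0.061, 0.0, 0.0, 0.0, 0.0], 'cam_to_world': [[-0.114, 0.811, -0.573, 1236.128], [0.993, 0.086, -0.076, 107.915], [-0.012, -0.578, -0.816, 1022.185], [0.0, 0.0, 0.0, 1.0]]}
side {'fx': 378.62565137841375, 'fy': 378.62565137841375, 'cx': 323.51624394910743, 'cy': 200.20550073015391, 'distortion': [-0.0, 0.0, 0.0, 0.0, 0.0], 'cam_to_world': [[0.911, -0.301, 0.281, 232.745], [-0.411, -0.65, 0.639, -729.508], [-0.01, -0.698, -0.716, 864.031], [0.0, 0.0, 0.0, 1.0]]}
wrist {'fx': 353.17022041443704, 'fy': 353.17022041443704, 'cx': 315.14484079522737, 'cy': 196.13193570712147, 'distortion': [0.007, 0.0, 0.0, 0.0, 0.0], 'tool_from_camera': [[0.001, -0.973, -0.232, 65.704], [1.0, 0.001, 0.001, 0.605], [-0.001, -0.232, 0.973, -179.726], [0.0, 0.0, 0.0, 1.0]]}
```

View pics/scene0.png

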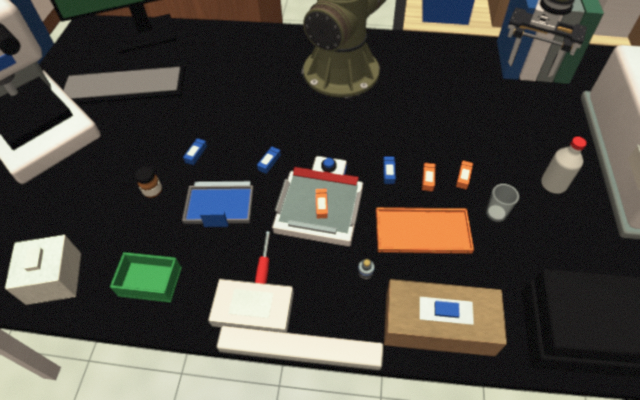

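View pics/side0.png

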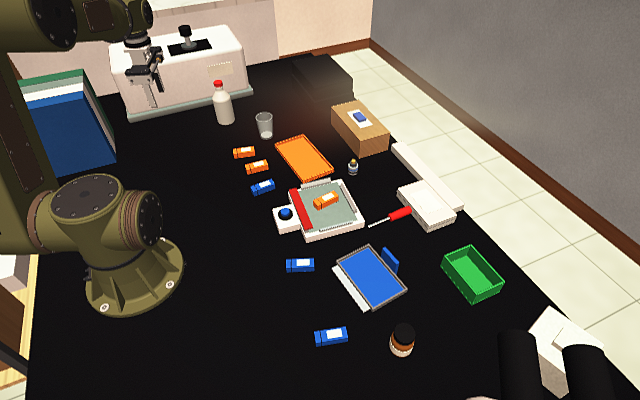

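View pics/wrist0.png

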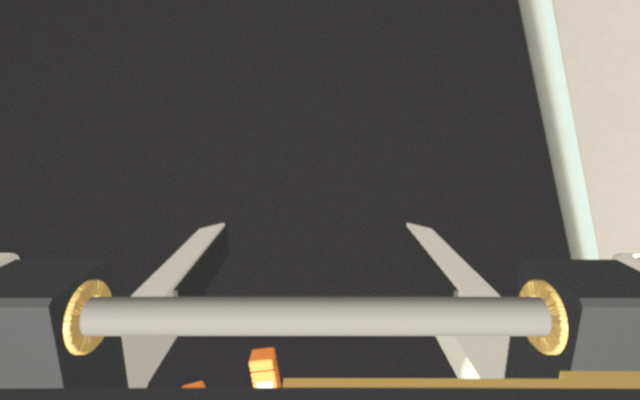

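```bash
cat > h.py <<'E'
from cell import monitor, vision, order, manip
import cv2,numpy as np
from scipy.spatial.transform import Rotation as R
def cam(n):
    s=monitor.read_state(); c=vision.camera(n)
    K=np.array([[c['fx'],0,c['cx']],[0,c['fy'],c['cy']],[0,0,1.]]);D=np.array(c['distortion'],float)
    if n=='wrist':
        T=np.eye(4);T[:3,:3]=R.from_euler('xyz',s['eef_rot']).as_matrix();T[:3,3]=s['eef_pos'];T=T@np.array(c['tool_from_camera'])
    else: T=np.array(c['cam_to_world'])
    return dict(img=c['color'],K=K,D=D,T=T)
def back(c,uv,z):
    uv=np.atleast_2d(np.array(uv,float)); n=cv2.undistortPoints(uv[:,None],c['K'],c['D'])[:,0]
    d=np.c_[n,np.ones(len(n))]@c['T'][:3,:3].T; o=c['T'][:3,3]
    return o+d*((z-o[2])/d[:,2])[:,None]
def proj(c,P):
    P=np.atleast_2d(np.array(P,float)); Ti=np.linalg.inv(c['T'])
    r=cv2.Rodrigues(Ti[:3,:3])[0]
    return cv2.projectPoints(P,r,Ti[:3,3],c['K'],c['D'])[0][:,0]
def crop(c,x0,y0,x1,y1,f,name):
    im=cv2.resize(c['img'][y0:y1,x0:x1],None,fx=f,fy=f,interpolation=cv2.INTER_CUBIC)
    cv2.imwrite('pics/'+name,im)
def down(yaw): # tool pointing down with tool x at angle yaw (euler pi,0,yaw)
    return R.from_euler('xyz',[np.pi,0,yaw])
def go(p,rot=None,s=None):
    """how far to target TCP p (mm), rot; prints turn (rotvec tool) and shift in cm in the CURRENT tool axes and in the target tool axes"""
    s=s or monitor.read_state()
    R0=R.from_euler('xyz',s['eef_rot']); d=(np.array(p)-s['eef_pos'])/10
    rot=rot or R0
    print('turn',np.round((R0.inv()*rot).as_rotvec(),3),'shift now',np.round(R0.inv().apply(d),2),'after turn',np.round(rot.inv().apply(d),2))
E
python3 - <<'E'
from h import *
c=cam('scene'); crop(c,170,130,490,270,2.5,'s_big.png')
print(proj(c,[[185,518,205]]), proj(cam('side'),[[185,518,205]]))
hsv=cv2.cvtColor(c['img'],cv2.COLOR_BGR2HSV)
for nm,lo,hi in (('blue',(95,120,60),(125,255,255)),('orange',(5,150,150),(18,255,255))):
    m=cv2.inRange(hsv,lo,hi); m=cv2.morphologyEx(m,cv2.MORPH_CLOSE,np.ones((5,5)))
    n,l,st,ce=cv2.connectedComponentsWithStats(m)
    for i in range(1,n):
        if st[i,4]>60:
            ys,xs=np.where(l==i); r=cv2.minAreaRect(np.c_[xs,ys].astype(np.float32))
            b=back(c,ce[i],18)[0]; 
            bx=back(c,cv2.boxPoints(r),18)[:,:2]; e=bx[1]-bx[0]; f=bx[2]-bx[1]; L=e if np.linalg.norm(e)>np.linalg.norm(f) else f
            print(nm,st[i].tolist(),b.round(),np.linalg.norm(e).round(),np.linalg.norm(f).round(),'ang',np.arctan2(L[1],L[0]).round(2))
E
```

```text
[[529.23630759  68.26540467]] [[157.64146393  98.7595082 ]]
blue [424, 0, 50, 24, 1048] [-352.  358.   18.] 185.0 149.0 ang 1.69
blue [498, 0, 39, 79, 1184] [-198.  580.   18.] 502.0 119.0 ang 2.87
blue [0, 54, 15, 16, 157] [   69. -1155.    18.] 53.0 77.0 ang 0.75
blue [183, 138, 23, 27, 264] [ 407. -372.   18.] 94.0 48.0 ang 2.91
blue [257, 146, 24, 27, 271] [ 415. -159.   18.] 94.0 44.0 ang 2.79
blue [323, 157, 11, 11, 90] [409.   6.  18.] 34.0 29.0 ang 2.6
blue [383, 156, 13, 28, 249] [417. 172.  18.] 33.0 94.0 ang 0.03
blue [187, 189, 63, 38, 1909] [ 583. -261.   18.] 166.0 116.0 ang 1.68
blue [435, 302, 24, 15, 312] [802. 316.  18.] 52.0 33.0 ang 1.67
orange [458, 161, 15, 25, 163] [405. 376.  18.] 85.0 29.0 ang 2.93
orange [423, 163, 12, 25, 164] [422. 279.  18.] 30.0 83.0 ang -0.02
orange [316, 189, 11, 9, 83] [514.  -3.  18.] 26.0 26.0 ang 1.68
orange [376, 208, 97, 44, 3995] [599. 264.  18.] 125.0 246.0 ang 1.68
```

View pics/s_big.png

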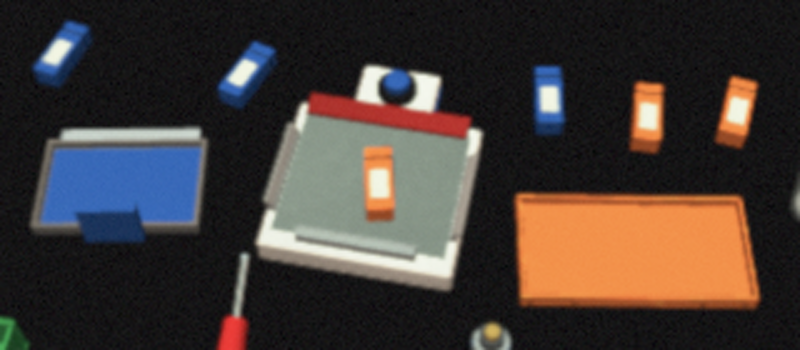

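```bash
python3 - <<'E'
from h import *
c=cam('scene')
f=lambda pts:[(170+x/2.5-.3,130+y/2.5-.3) for x,y in pts]
print('o4',back(c,f([(379,183),(378,150),(380,208)]),54).round(1).tolist())
print('bin',back(c,f([(515,195),(740,195),(757,297),(522,297)]),16).round(1).tolist())
print('lip top edge ends',back(c,f([(311,94),(470,117)]),49).round(1).tolist())
print('button',back(c,f([(397,78)]),38).round(1).tolist())
print('block corners front', back(c,f([(258,247),(452,278)]),30).round(1).tolist())
print('tray rim', back(c,f([(50,141),(206,138),(198,225),(33,225)]),14).round(1).tolist())
print('tongue tip', back(c,f([(62,130),(199,127)]),5).round(1).tolist(),'handle',back(c,f([(79,210),(138,207)]),55).round(1).tolist())
E
```

```text
o4 [[570.4, 6.8, 54.0], [530.1, 0.9, 54.0], [599.9, 11.4, 54.0]]
bin [[544.4, 143.1, 16.0], [520.0, 372.8, 16.0], [639.0, 382.9, 16.0], [662.8, 156.4, 16.0]]
lip top edge ends [[461.0, -78.9, 49.0], [474.2, 90.2, 49.0]]
button [[420.7, 7.8, 38.0]]
block corners front [[642.5, -104.8, 30.0], [657.1, 87.6, 30.0]]
tray rim [[525.9, -354.4, 14.0], [504.4, -187.9, 14.0], [613.8, -173.5, 14.0], [632.0, -341.8, 14.0]]
tongue tip [[503.6, -349.5, 5.0], [484.0, -201.2, 5.0]] handle [[634.5, -282.9, 55.0], [624.8, -225.5, 55.0]]
```

```bash
python3 - <<'E'
from h import *
go([565,6,205],down(3.29))
E
```

```text
turn [-0.    -0.    -0.492] shift now [-5.299e+01 -3.538e+01  4.000e-02] after turn [-2.998e+01 -5.622e+01  3.000e-02]
```

```bash
python3 -m jog '[[0,0,0,0,0,-0.123,100],[0,0,0,0,0,-0.123,100],[0,0,0,0,0,-0.123,100],[0,0,0,0,0,-0.123,100],[-2.3,-4.32,0,0,0,0,100],[-2.3,-4.32,0,0,0,0,100],[-2.3,-4.32,0,0,0,0,100],[-2.3,-4.32,0,0,0,0,100]]'
python3 -m jog '[[-2.3,-4.32,0,0,0,0,100],[-2.3,-4.32,0,0,0,0,100],[-2.3,-4.32,0,0,0,0,100],[-2.3,-4.32,0,0,0,0,100],[-2.3,-4.32,0,0,0,0,100],[-2.3,-4.32,0,0,0,0,100],[-2.3,-4.32,0,0,0,0,100],[-2.3,-4.32,0,0,0,0,100]]'
python3 -m jog '[[-2.3,-4.32,0,0,0,0,100],[0,0,0,0,0,0,100]]'
python3 - <<'E'
from h import *
c=cam('wrist'); cv2.imwrite('pics/w1.png',c['img']); go([565,6,205],down(3.29))
np.save('w1.npy',c,allow_pickle=True)
E
```

```text
clock: 1.1
eef_pos: [302.6, 358.9, 205.5]
eef_rot: [3.141, 0.0, -2.993]
wrist_force: [0.8, -0.1, 1.1]
finger_gap: 93.9
clock: 1.9
eef_pos: [535.8, 43.9, 205.5]
eef_rot: [3.142, 0.0, -2.994]
wrist_force: [0.7, 1.7, 0.4]
finger_gap: 93.9
clock: 2.1
eef_pos: [565.8, 2.3, 204.6]
eef_rot: [-3.141, -0.001, -2.998]
wrist_force: [-0.1, 0.3, -0.5]
finger_gap: 94.0
turn [ 0.    -0.001 -0.003] shift now [-0.06  0.14 -0.04] after turn [-0.06  0.14 -0.04]
```

View pics/w1.png

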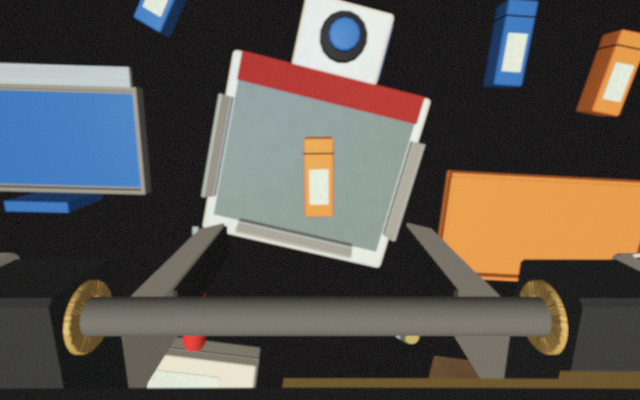

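```bash
python3 - <<'E'
from h import *
c=np.load('w1.npy',allow_pickle=True).item()
p=back(c,[(318.5,138),(318.5,216),(304,178),(333,178)],54);print('o4',p.round(1).tolist(),p[:2].mean(0))
crop(c,190,0,450,280,2.1,'w1c.png')
print('button',back(c,[(345,35)],38).round(1).tolist())
print('block far',back(c,[(203,225),(380,267)],30).round(1).tolist())
print('lip',back(c,[(242,53),(426,97),(417,124),(237,80)],49).round(1).tolist())
print('bin',back(c,[(446,171)],16))
E
```

```text
o4 [[523.8, -0.5, 54.0], [598.1, 10.5, 54.0], [562.9, -8.6, 54.0], [559.0, 18.6, 54.0]] [560.96037125   5.00254162  54.        ]
button [[430.0, 10.1, 38.0]]
block far [[632.4, -106.9, 30.0], [652.5, 86.1, 30.0]]
lip [[460.0, -78.6, 49.0], [473.4, 91.4, 49.0], [498.2, 88.4, 49.0], [483.5, -80.9, 49.0]]
bin [[541.08895287 138.15037398  16.        ]]
```

View pics/w1c.png

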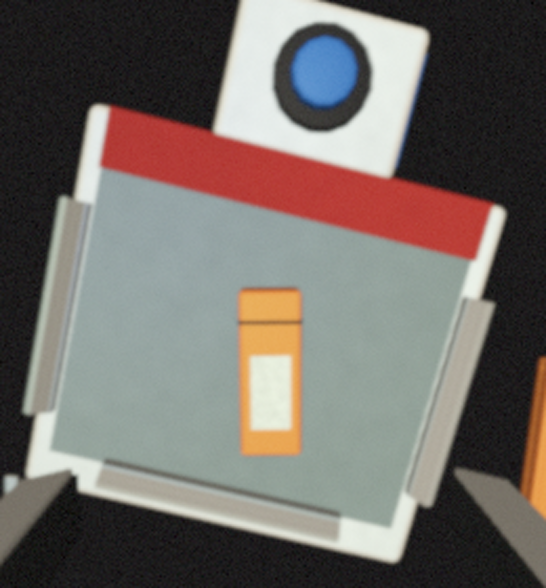

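```bash
python3 - <<'E'
from h import *
go([561,5,34],down(3.29))
E
```

```text
turn [ 0.    -0.001 -0.003] shift now [ 0.34  0.1  17.06] after turn [ 0.35  0.1  17.06]
```

```bash
python3 -m jog '[[0.34,0.1,4.5,0,0,0,100],[0,0,4.5,0,0,0,80],[0,0,4.5,0,0,0,60],[0,0,2.5,0,0,0,60],[0,0,1.0,0,0,0,60],[0,0,0,0,0,0,20],[0,0,0,0,0,0,20],[0,0,0,0,0,0,20]]' 25; python3 -m jog '[[0,0,0,0,0,0,20],[0,0,0,0,0,0,20],[0,0,-3,0,0,0,20],[0,0,-4,0,0,0,20],[0,0,-3,0,0,0,20]]'
```

```text
clock: 2.95
eef_pos: [561.4, 7.2, 37.2]
eef_rot: [-3.141, 0.003, -2.993]
wrist_force: [-0.2, -0.0, -0.1]
finger_gap: 41.5
clock: 3.45
eef_pos: [560.8, 7.0, 137.8]
eef_rot: [-3.141, 0.001, -2.993]
wrist_force: [-0.3, -0.2, -0.6]
finger_gap: 27.9
```

```bash
python3 - <<'E'
from h import *
go([597,197,138],down(3.248)); go([597,197,14],down(3.248))
E
```

```text
turn [-0.     0.001  0.042] shift now [-6.390e+00  1.826e+01 -1.000e-02] after turn [-5.62 18.51 -0.02]
turn [-0.     0.001  0.042] shift now [-6.37 18.26 12.39] after turn [-5.62 18.51 12.38]
```

```bash
python3 -m jog '[[0,0,0,0,0,0.042,20],[-1.12,3.7,0,0,0,0,20],[-1.12,3.7,0,0,0,0,20],[-1.12,3.7,0,0,0,0,20],[-1.12,3.7,1,0,0,0,20],[-1.12,3.7,3,0,0,0,20],[0,0,4,0,0,0,20],[0,0,2.5,0,0,0,20]]'; python3 -m jog '[[0,0,1.7,0,0,0,20],[0,0,0.2,0,0,0,20],[0,0,0,0,0,0,20]]'
```

```text
clock: 4.25
eef_pos: [595.4, 197.8, 27.7]
eef_rot: [-3.141, -0.002, -3.034]
wrist_force: [0.2, -0.9, -0.7]
finger_gap: 28.1
clock: 4.55
eef_pos: [597.0, 196.7, 12.0]
eef_rot: [3.142, 0.001, -3.036]
wrist_force: [-0.0, -1.1, -0.2]
finger_gap: 27.7
```

```bash
python3 -m jog '[[0,0,0,0,0,0,60],[0,0,0,0,0,0,60],[0,0,0,0,0,0,60],[0,0,-3,0,0,0,60],[0,0,-5,0,0,0,60],[0,0,-5,0,0,0,60],[0,0,-5,0,0,0,100],[0,0,0,0,0,0,100]]'; python3 - <<'E'
from h import *
c=cam('wrist'); cv2.imwrite('pics/w2.png',c['img'])
np.save('w2.npy',c,allow_pickle=True); go([565,-264,205],down(1.70))
E
```

```text
clock: 5.35
eef_pos: [598.9, 197.5, 199.6]
eef_rot: [3.14, 0.012, -3.035]
wrist_force: [0.8, 0.4, -0.6]
finger_gap: 69.2
turn [0.006 0.005 1.548] shift now [  8.14 -45.51  -1.06] after turn [-45.31  -9.19  -0.96]
```

View pics/w2.png

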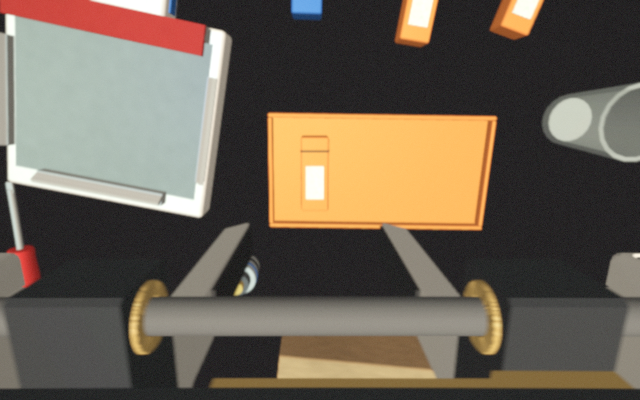

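```bash
python3 -m jog '[[0,0,0,0,0,0.141,100],[0,0,0,0,0,0.141,100],[0,0,0,0,0,0.141,100],[0,0,0,0,0,0.141,100],[0,0,0,0,0,0.141,100],[0,0,0,0,0,0.141,100],[0,0,0,0,0,0.141,100],[0,0,0,0,0,0.141,100]]'
python3 -m jog '[[0,0,0,0,0,0.141,100],[0,0,0,0,0,0.141,100],[0,0,0,0,0,0.138,100],[-4.5,-0.92,0,0,0,0,100],[-4.5,-0.92,0,0,0,0,100],[-4.5,-0.92,0,0,0,0,100],[-4.5,-0.92,0,0,0,0,100],[-4.5,-0.92,0,0,0,0,100]]'
python3 -m jog '[[-4.5,-0.92,0,0,0,0,100],[-4.5,-0.92,0,0,0,0,100],[-4.5,-0.92,0,0,0,0,100],[-4.5,-0.92,0,0,0,0,100],[-4.8,-0.92,0,0,0,0,100],[0,0,0,0,0,0,100],[0,0,0,0,0,0,100]]'
python3 - <<'E'
from h import *
c=cam('wrist'); cv2.imwrite('pics/w3.png',c['img'])
np.save('w3.npy',c,allow_pickle=True); go([565,-264,205],down(1.70))
c=np.load('w2.npy',allow_pickle=True).item()
print(back(c,[(268,113),(497,117),(484,229),(271,227)],16).round(1).tolist())
E
```

```text
clock: 6.2
eef_pos: [596.2, 196.7, 190.0]
eef_rot: [-3.14, -0.001, 2.114]
wrist_force: [-0.3, -0.8, 0.2]
finger_gap: 94.1
clock: 7.0
eef_pos: [579.0, -33.9, 190.2]
eef_rot: [-3.14, -0.0, 1.7]
wrist_force: [-0.2, -0.6, -0.5]
finger_gap: 94.0
clock: 7.7
eef_pos: [563.0, -264.7, 190.0]
eef_rot: [-3.14, -0.001, 1.698]
wrist_force: [-0.4, 1.1, 0.3]
finger_gap: 94.2
turn [-0.001 -0.001 -0.   ] shift now [-0.05  0.16 -1.46] after turn [-0.06  0.16 -1.46]
[[542.0, 144.7, 16.0], [521.6, 372.9, 16.0], [639.2, 386.4, 16.0], [661.4, 156.8, 16.0]]
```

View pics/w3.png

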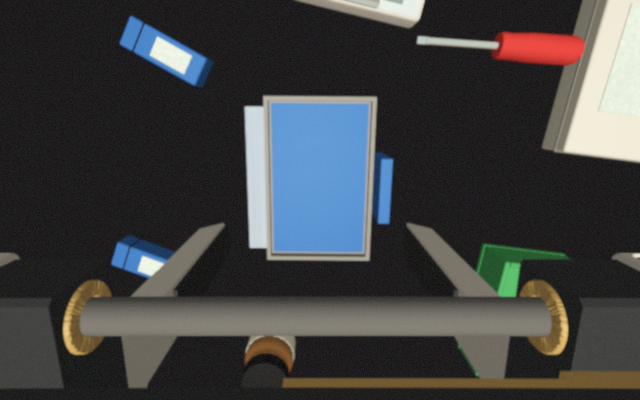

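```bash
python3 - <<'E'
from h import *
c=np.load('w3.npy',allow_pickle=True).item()
p=back(c,[(265,96.5),(376.5,96.5),(370,261),(268,261)],14);print(p.round(1).tolist(),p.mean(0))
yv=(p[0]-p[3]+p[1]-p[2])[:2]; print('yaw',np.arctan2(-yv[0],yv[1]), np.linalg.norm(yv)/2, np.linalg.norm((p[1]-p[0]+p[2]-p[3])/2))
p=back(c,[(381,155),(393,156),(391,223),(379,222)],55);print(p.round(1).tolist(),p.mean(0))
crop(c,235,80,415,280,3,'w3c.png')
E
```

```text
[[505.5, -189.6, 14.0], [612.8, -175.8, 14.0], [634.5, -345.7, 14.0], [525.0, -359.9, 14.0]] [ 569.44911276 -267.73164751   14.        ]
yaw 0.12052559431688692 171.3653015779448 109.21991310409172
[[618.6, -227.4, 55.0], [629.4, -226.9, 55.0], [638.6, -288.7, 55.0], [627.4, -289.2, 55.0]] [ 628.49810928 -258.04016209   55.        ]
```

View pics/w3c.png

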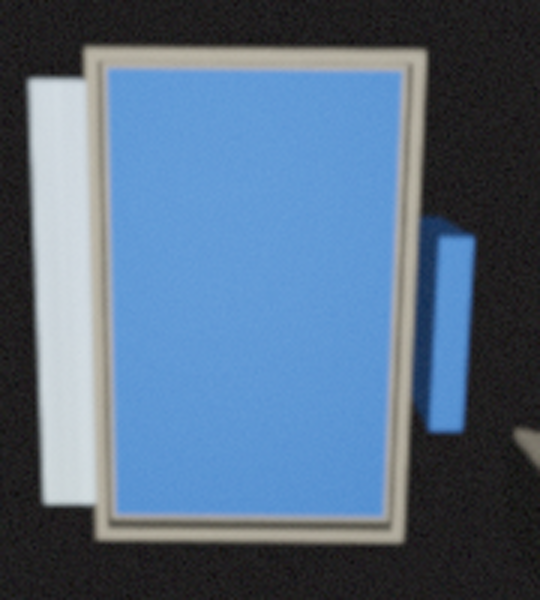

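```bash
python3 - <<'E'
from h import *
go([557,-20,200],down(1.491))
E
```

```text
turn [-0.001 -0.001  0.209] shift now [24.25  2.5  -0.94] after turn [24.24 -2.57 -0.96]
```

```bash
python3 -m jog '[[0,0,0,0,0,0.105,100],[0,0,0,0,0,0.104,100],[4.85,-0.5,0,0,0,0,100],[4.85,-0.5,0,0,0,0,100],[4.85,-0.5,0,0,0,0,100],[4.85,-0.5,0,0,0,0,100],[4.85,-0.5,-0.9,0,0,0,100],[0,0,0,0,0,0,100]]'
python3 -m jog '[[0,0,0,0,0,0,100]]'
python3 - <<'E'
from h import *
c=cam('wrist'); cv2.imwrite('pics/w4.png',c['img'])
np.save('w4.npy',c,allow_pickle=True);crop(c,190,20,450,300,2.1,'w4c.png')
E
```

```text
clock: 8.55
eef_pos: [557.7, -14.1, 201.5]
eef_rot: [3.14, -0.001, 1.498]
wrist_force: [0.2, 0.3, 1.1]
finger_gap: 94.0
clock: 8.65
eef_pos: [557.8, -18.5, 200.5]
eef_rot: [3.141, 0.0, 1.494]
wrist_force: [-0.8, -0.6, 0.8]
finger_gap: 93.9
```

View pics/w4.png

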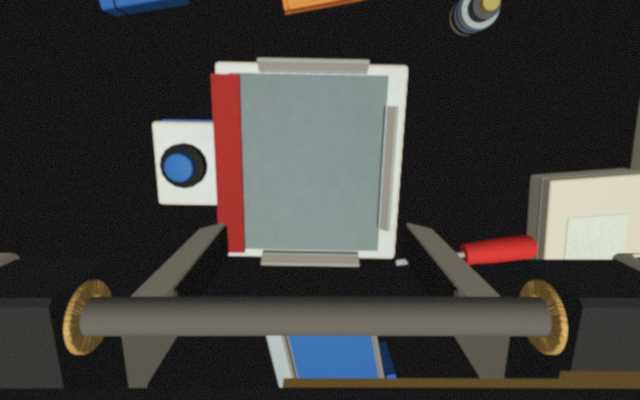

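View pics/w4c.png

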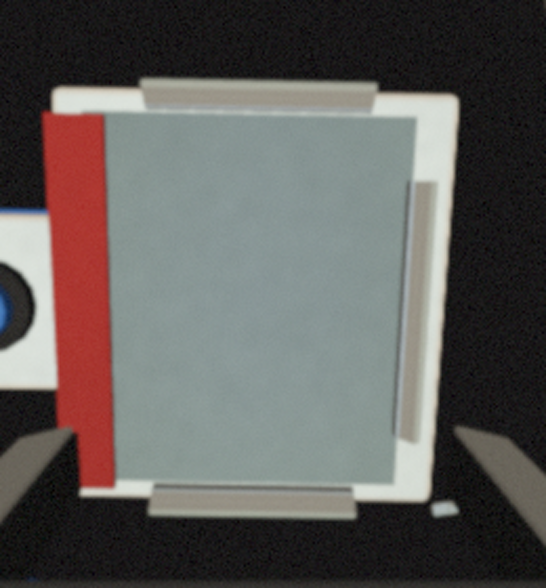

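```bash
python3 - <<'E'
from h import *
from scipy.optimize import least_squares
c=np.load('w4.npy',allow_pickle=True).item()
f=lambda p:(np.array(p)/2.1+[190,20]-.25)
P=[((-66,85,49),(104,114)),((-66,-85,49),(115,487)),((91,98,30),(458,96)),((91,-98,30),(430,500)),((-92,98,30),(53,90))]
w=np.array([[1,1],[1,1],[.5,1],[.5,1],[.5,1]])
def W(v,p):
    cs,sn=np.cos(v[2]),np.sin(v[2]); return [v[0]+cs*p[0]-sn*p[1],v[1]+sn*p[0]+cs*p[1],p[2]]
def res(v): return ((proj(c,[W(v,p) for p,_ in P])-np.array([f(q) for _,q in P]))*w).ravel()
r=least_squares(res,[557,-1,-.08]); print(r.x, r.fun.round(2))
q=back(c,[f((409,182)),f((395,435)),],30); print('stop base',q)
for p in [(68,60,30),(68,-60,30)]: print(proj(c,[W(r.x,p)]))
c1=np.load('w1.npy',allow_pickle=True).item()
for z in (36,40): print('button',back(c,[(179,167)],z),back(c1,[(345,34)],z))
E
```

```text
[ 5.56873130e+02 -4.46134438e+00 -9.06181697e-02] [-0.76  0.21  0.01  1.33  1.23 -1.1   0.74  1.69 -0.31 -1.41]
stop base [[631.20976493  48.64618438  30.        ]
 [620.64957311 -72.38391586  30.        ]]
[[383.2606001  105.98562301]]
[[376.34808674 225.15341707]]
button [[427.21650997   6.18158855  36.        ]] [[428.71137887  10.0544559   36.        ]]
button [[428.80666537   6.6712514   40.        ]] [[429.54225035   9.85970349  40.        ]]
```

```bash
python3 - <<'E'
from h import *
go([628.7,-259.7,120],down(1.694)); go([628.7,-259.7,23.5],down(1.694))
E
```

```text
turn [-0.     0.    -0.201] shift now [-23.37   8.94   8.02] after turn [-24.69   4.08   8.02]
turn [-0.     0.    -0.201] shift now [-23.37   8.94  17.67] after turn [-24.69   4.08  17.67]
```

```bash
python3 -m jog '[[0,0,0,0,0,-0.101,80],[0,0,0,0,0,-0.1,60],[-4.1,0.68,1.3,0,0,0,60],[-4.1,0.68,1.3,0,0,0,60],[-4.1,0.68,1.3,0,0,0,60],[-4.1,0.68,1.3,0,0,0,60],[-4.1,0.68,1.3,0,0,0,60],[-4.19,0.68,1.3,0,0,0,60]]'
python3 -m jog '[[0,0,0,0,0,0,60],[0,0,3,0,0,0,60],[0,0,0,0,0,0,60]]'
python3 - <<'E'
from h import *
go([628.7,-259.7,23.5],down(1.694))
c=cam('wrist'); cv2.imwrite('pics/w5.png',c['img'])
E
```

```text
clock: 9.5
eef_pos: [627.9, -263.5, 121.3]
eef_rot: [-3.141, -0.0, 1.69]
wrist_force: [0.5, -0.1, 0.7]
finger_gap: 56.4
clock: 9.8
eef_pos: [626.2, -260.6, 88.4]
eef_rot: [-3.136, -0.003, 1.69]
wrist_force: [-0.1, -0.1, -1.1]
finger_gap: 56.6
turn [-0.006 -0.003 -0.004] shift now [0.04 0.29 6.49] after turn [0.06 0.26 6.49]
```

View pics/w5.png

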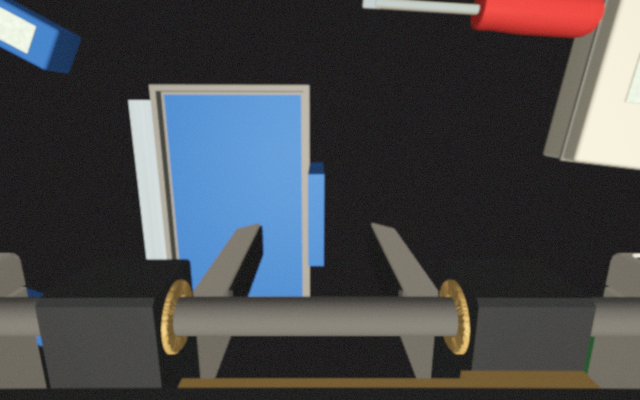

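```bash
python3 -m jog '[[0.04,0.25,3,0,0,0,60],[0,0,2.5,0,0,0,60],[0,0,1,0,0,0,60],[0,0,0,0,0,0,0],[0,0,0,0,0,0,0],[0,0,0,0,0,0,0],[0,0,0,0,0,0,0],[0,0,0,0,0,0,0]]' 55
python3 -m jog '[[0,0,0,0,0,0,0],[0,0,0,0,0,0,0]]'
```

```text
clock: 10.65
eef_pos: [631.1, -260.1, 28.2]
eef_rot: [3.141, 0.001, 1.692]
wrist_force: [-0.6, 0.1, 0.3]
finger_gap: 19.6
clock: 10.85
eef_pos: [630.8, -260.0, 27.8]
eef_rot: [-3.142, 0.0, 1.692]
wrist_force: [-2.6, 0.5, 3.4]
finger_gap: 9.7
```

```bash
python3 -m jog '[[0,0,-1,0,0,0,0],[0,0,-2,0,0,0,0],[0,0,-3,0,0,0,0],[0,0,-3,0,0,0,0],[0,0,-3,0,0,0,0],[0,0,0,0,0,0,0],[0,0,0,0,0,0,0]]'
python3 - <<'E'
from h import *
c=cam('side'); crop(c,250,120,450,320,3,'sd1.png'); c=cam('wrist'); cv2.imwrite('pics/w6.png',c['img']);print(monitor.read_state()['finger_gap'])
go([630.8,-260,27.8+120],down(1.692))
E
```

```text
clock: 11.55
eef_pos: [630.8, -259.8, 147.3]
eef_rot: [3.141, 0.0, 1.692]
wrist_force: [-0.6, 0.5, -2.8]
finger_gap: 9.4
9.725566906814919
turn [-0.002 -0.001 -0.   ] shift now [-0.05  0.05 -0.22] after turn [-0.05  0.05 -0.22]
```

View pics/sd1.png

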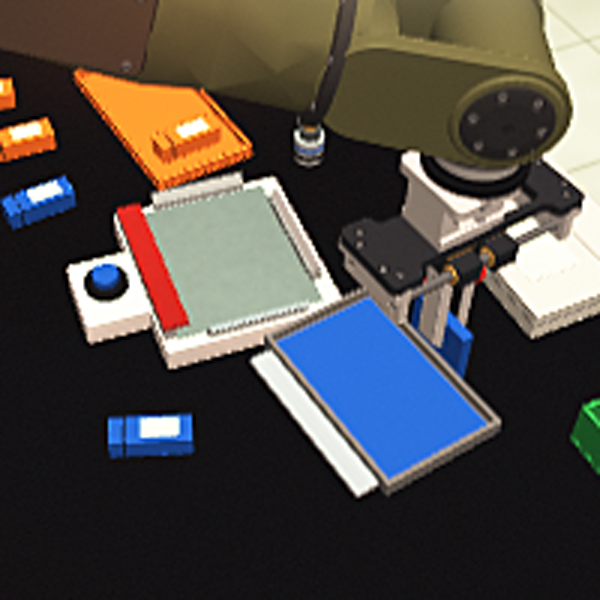

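View pics/w6.png

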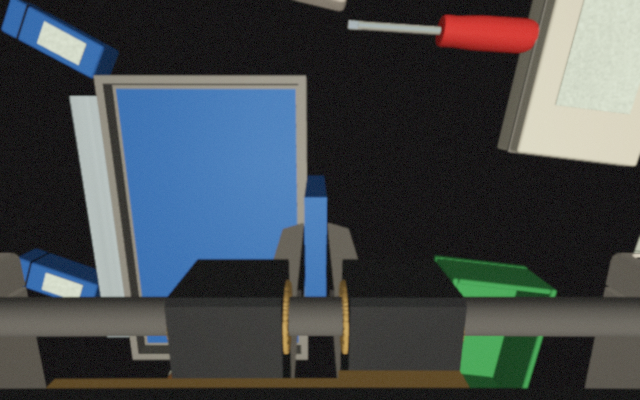

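```bash
cat >> h.py <<'E'
R0T=R.from_euler('xyz',[np.pi,0,np.pi/2]) # tool in tray when gripping level
def traypose_tool(c,s,P):
    """fit tray pose from pixel/points; returns rotvec small (tray frame deviation) and TCP in tray coordinates"""
    from scipy.optimize import least_squares
    Rt=R.from_euler('xyz',s['eef_rot']); t=s['eef_pos']
    X=np.array([p for p,_ in P],float);U=np.array([q for _,q in P],float)
    def world(v):
        Rr=Rt*R0T.inv()*R.from_rotvec(v[3:]); return Rr.apply(X-v[:3])+t, Rr
    r=least_squares(lambda v:(proj(c,world(v)[0])-U).ravel(),[60,0,25,0,0,0])
    return r.x,r.fun.reshape(-1,2),world(r.x)[1]
E
python3 - <<'E'
from h import *
s=monitor.read_state(); c=cam('wrist')
P=[((-55,85,14),(97,77)),((55,85,14),(306,75)),((55,-85,14),(307,358)),((-55,-85,14),(133,359)),((-75,75,5),(71,97)),((55,30,55),(305,178)),((65,30,55),(327,178))]
x,f,Rr=traypose_tool(c,s,P);print(x.round(3),f.round(1).tolist(),Rr.as_euler('xyz'))
E
```

```text
[ 5.8314e+01 -4.7930e+00  3.3240e+01 -7.3000e-02  3.4000e-02  1.9000e-02] [[1.5, -2.0], [-3.7, -2.5], [2.1, -3.1], [-2.2, 3.1], [2.6, -0.4], [0.1, 2.3], [-0.3, 1.8]] [-0.07120602  0.03711235  0.13882916]
```

```bash
cat >> h.py <<'E'
S=np.array([556.9,-4.5,0]); PSI=-0.085
def tcp_for(tip,th,y0=0.,zt=27.8,S=S,psi=PSI):
    """tip=(x,y,z) stage coords of tongue tip underside; th=handle-up angle"""
    Rs=R.from_euler('z',psi); Rt=Rs*R.from_euler('y',-th)
    o=Rs.apply(tip)+S
    return o+Rt.apply([135,y0,zt]), Rt*R0T
E
python3 - <<'E'
from h import *
for tip,th in [((-60,0,75),.3),((-60,0,50),.3),((-64,0,34),.3),((-76,0,32),.3),((-76,0,31),0)]:
    p,r=tcp_for(tip,th); print(p.round(1)); go(p,r)
E
```

```text
[617.4  -9.7 141.5]
turn [-0.301 -0.032  0.204] shift now [24.97  1.75  0.45] after turn [24.8  -3.37 -0.61]
[617.4  -9.7 116.5]
turn [-0.301 -0.032  0.204] shift now [24.97  1.75  2.95] after turn [24.8  -4.11  1.78]
[613.5  -9.3 100.5]
turn [-0.301 -0.032  0.204] shift now [25.04  1.36  4.55] after turn [24.8  -4.96  3.19]
[601.5  -8.3  98.5]
turn [-0.301 -0.032  0.204] shift now [25.29  0.19  4.75] after turn [24.8  -6.17  3.02]
[615.7  -9.5  58.8]
turn [-0.002 -0.001  0.206] shift now [24.99  1.59  8.71] after turn [24.8  -3.58  8.68]
```

```bash
python3 -m jog '[[0,0,0,-0.1,-0.011,0.068,0],[0,0,0,-0.1,-0.011,0.068,0],[0,0,0,-0.1,-0.01,0.068,0],[4.1,-0.56,-0.1,0,0,0,0],[4.1,-0.56,-0.1,0,0,0,0],[4.1,-0.56,-0.1,0,0,0,0],[4.1,-0.56,-0.1,0,0,0,0],[4.1,-0.56,-0.1,0,0,0,0]]'
python3 -m jog '[[4.1,-0.56,-0.1,0,0,0,0],[0.1,0,0,0,0,0,0],[0,0,0,0,0,0,0],[0,0,0,0,0,0,0]]'
python3 - <<'E'
from h import *
print(monitor.read_state()['finger_gap'])
c=cam('side'); crop(c,250,120,450,320,3,'sd2.png'); cam('wrist');c=cam('wrist'); cv2.imwrite('pics/w7.png',c['img'])
c=cam('scene'); crop(c,230,120,430,270,3.5,'sc2.png')
for tip,th in [((-60,0,75),.3),((-60,0,50),.3),((-64,0,34),.3)]:
    p,r=tcp_for(tip,th); print(p.round(1)); go(p,r)
E
```

```text
clock: 12.5
eef_pos: [619.2, -51.7, 142.5]
eef_rot: [2.842, 0.001, 1.486]
wrist_force: [1.1, -0.2, -2.1]
finger_gap: 10.0
clock: 12.9
eef_pos: [617.8, -11.7, 142.3]
eef_rot: [2.841, 0.001, 1.486]
wrist_force: [0.0, -1.7, -2.4]
finger_gap: 9.8
9.754288308850997
[617.4  -9.7 141.5]
turn [ 0.001  0.001 -0.001] shift now [ 0.22 -0.11  0.1 ] after turn [ 0.22 -0.11  0.1 ]
[617.4  -9.7 116.5]
turn [ 0.001  0.001 -0.001] shift now [ 0.23 -0.85  2.49] after turn [ 0.22 -0.84  2.49]
[613.5  -9.3 100.5]
turn [ 0.001  0.001 -0.001] shift now [ 0.23 -1.7   3.9 ] after turn [ 0.22 -1.7   3.9 ]
```

View pics/sd2.png

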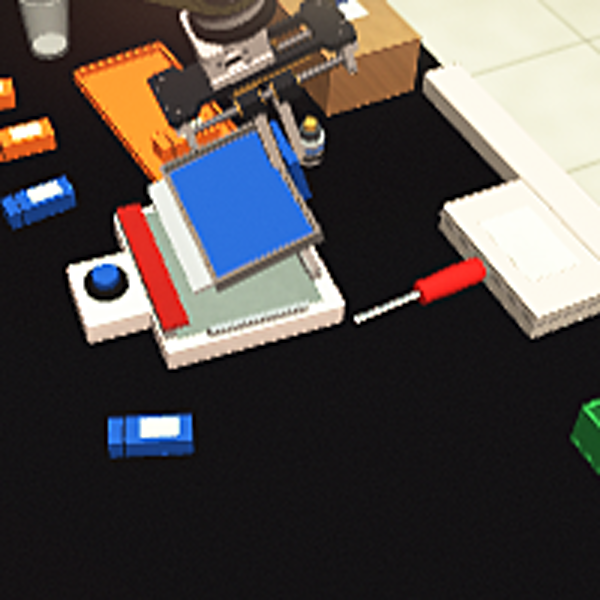

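View pics/w7.png

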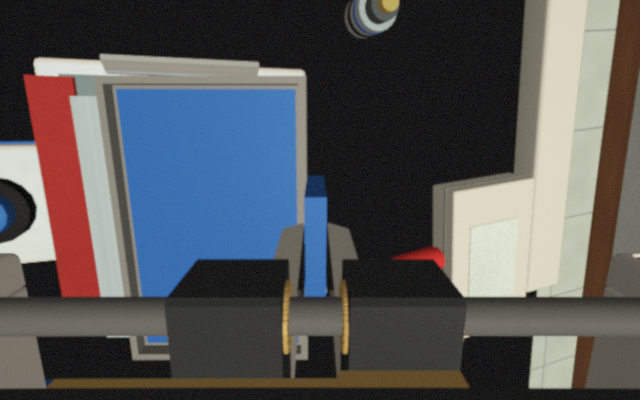

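View pics/sc2.png

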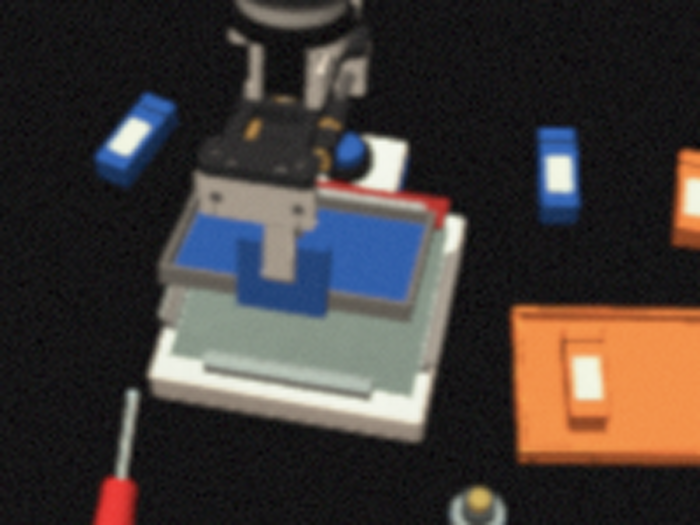

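```bash
python3 -m jog '[[0.22,-0.4,1.3,0,0,0,0],[0,-0.45,1.2,0,0,0,0],[0,-0.45,0.7,0,0,0,0],[0,-0.4,0.7,0,0,0,0],[0,0,0,0,0,0,0],[0,0,0,0,0,0,0]]'
python3 - <<'E'
from h import *
print(monitor.read_state()['finger_gap'])
c=cam('side'); crop(c,270,160,400,260,6,'sd3.png'); c=cam('wrist'); cv2.imwrite('pics/w8.png',c['img']); np.save('w8.npy',c,allow_pickle=True)
c=cam('scene'); crop(c,260,140,390,250,6,'sc3.png'); np.save('s8.npy',c,allow_pickle=True)
for tip,th in [((-64,0,34),.3),((-76,0,32),.3)]:
    p,r=tcp_for(tip,th); print(p.round(1)); go(p,r)
E
```

```text
clock: 13.7
eef_pos: [613.6, -8.4, 100.7]
eef_rot: [2.84, 0.001, 1.486]
wrist_force: [0.6, -1.1, -2.3]
finger_gap: 9.8
9.82474664192934
[613.5  -9.3 100.5]
turn [0.002 0.001 0.001] shift now [-0.09 -0.05  0.06] after turn [-0.09 -0.05  0.06]
[601.5  -8.3  98.5]
turn [0.002 0.001 0.001] shift now [-0.09 -1.25 -0.1 ] after turn [-0.09 -1.25 -0.1 ]
```

View pics/sd3.png

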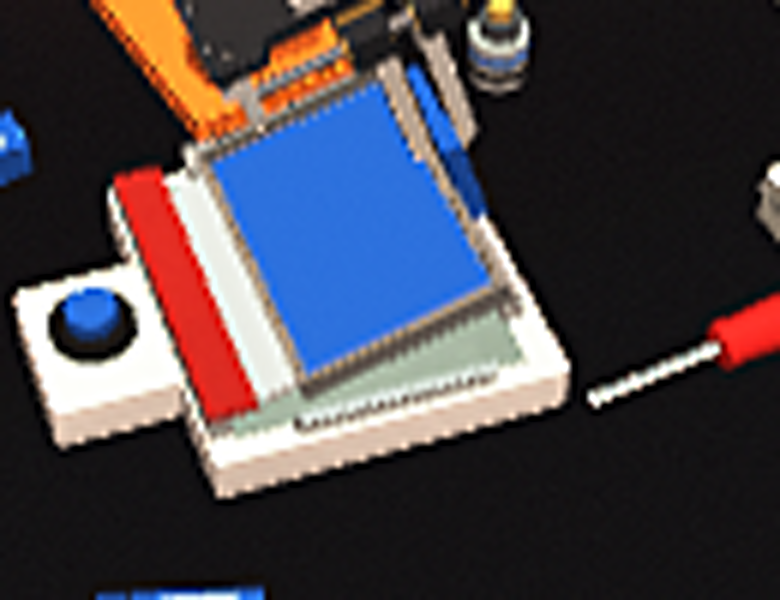

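View pics/w8.png

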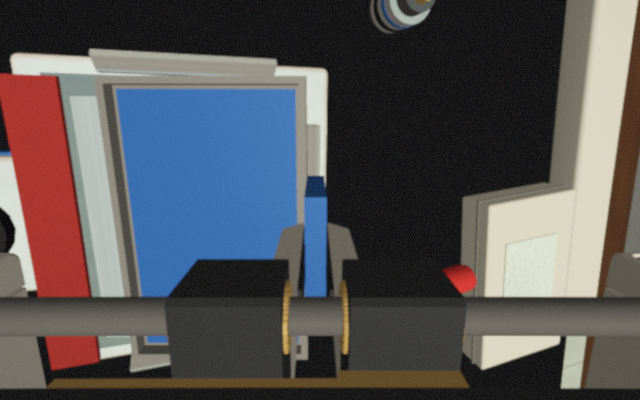

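View pics/sc3.png

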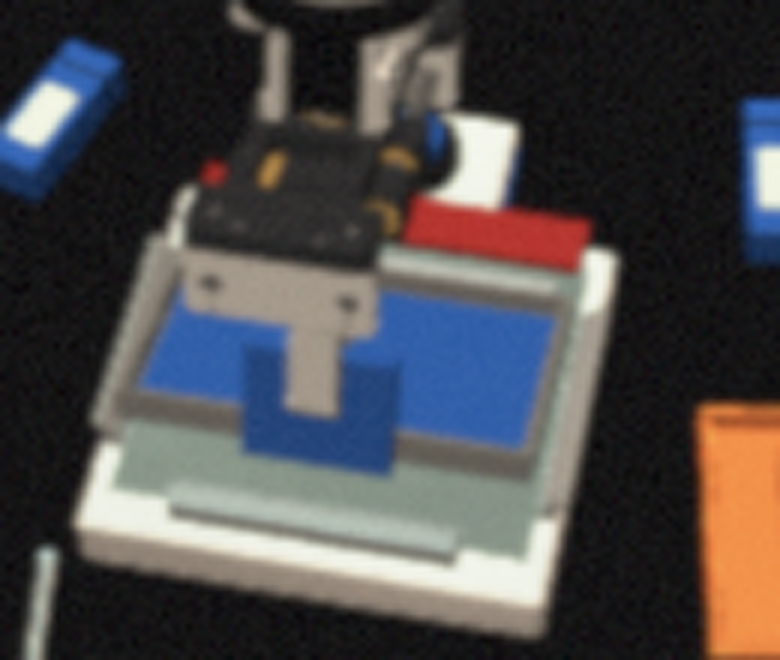

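```bash
python3 - <<'E'
from h import *
c=np.load('w8.npy',allow_pickle=True).item()
Rs=R.from_euler('z',PSI)
st=lambda p:(Rs.inv().apply(p-S)).round(1)
print('lip',st(back(c,[(60,75),(98,362)],49)))
print('tongue',st(back(c,[(66,75.5),(105,360)],41)),st(back(c,[(97,75.5),(132,357)],44)))
cv2.imwrite('pics/w8c.png',cv2.resize(c['img'][50:375,0:150],None,fx=1.8,fy=1.8))
E
```

```text
lip [[-63.7  86.4  49. ]
 [-67.5 -84.4  49. ]]
tongue [[-63.4  86.9  41. ]
 [-66.1 -89.4  41. ]] [[-48.   87.1  44. ]
 [-49.7 -88.7  44. ]]
```

View pics/w8c.png

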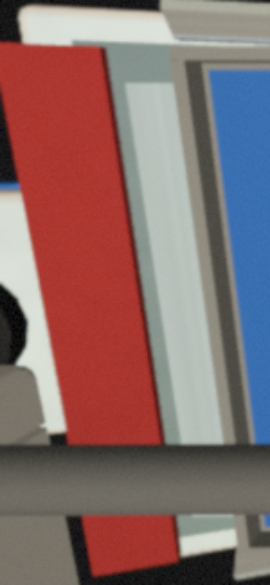

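```bash
python3 - <<'E'
from h import *
c=np.load('w8.npy',allow_pickle=True).item()
Rs=R.from_euler('z',PSI)
st=lambda p:(Rs.inv().apply(p-S)).round(1)
print('lip',st(back(c,[(105/1.8,50+47/1.8),(178/1.8,50+562/1.8)],49)))
for z in (37,39,42):print('tongue',st(back(c,[(125/1.8,50+83/1.8),(170/1.8,50+440/1.8)],z)))
print('rim',st(back(c,[(97.5,77.5)],57)),st(back(c,[(306,76)],80)))
P=[((-66,85,49),0),((-66,-85,49),0)]
# expected pose
p,r=tcp_for((-64,0,34),.3); Rt=r*R0T.inv(); o=p-Rt.apply([60,0,27.8])
for q in [(-75,75,5),(-55,85,14),(55,85,14),(55,30,55),(65,30,55),(55,-85,14),(-55,-85,14)]: print(q,proj(c,[o+Rt.apply(q)]).round(0))
E
```

```text
lip [[-64.5  85.8  49. ]
 [-67.1 -84.7  49. ]]
tongue [[-64.5  76.4  37. ]
 [-67.5 -44.3  37. ]]
tongue [[-63.9  76.3  39. ]
 [-66.9 -43.3  39. ]]
tongue [[-63.   76.2  42. ]
 [-66.  -41.9  42. ]]
rim [[-44.9  85.1  57. ]] [[59.7 87.  80. ]]
(-75, 75, 5) [[67. 99.]]
(-55, 85, 14) [[90. 78.]]
(55, 85, 14) [[302.  79.]]
(55, 30, 55) [[300. 200.]]
(65, 30, 55) [[323. 200.]]
(55, -85, 14) [[304. 361.]]
(-55, -85, 14) [[130. 361.]]
```

```bash
python3 -m jog '[[-0.1,-0.4,-0.03,0,0,0,0],[0,-0.4,-0.03,0,0,0,0],[0,-0.3,-0.04,0,0,0,0],[0,0,0,0,0,0,0],[0,0,0,0,0,0,0]]'
python3 - <<'E'
from h import *
c=cam('wrist'); cv2.imwrite('pics/w9c.png',cv2.resize(c['img'][50:375,0:340],None,fx=1.8,fy=1.8))
c=cam('side'); crop(c,270,160,400,260,6,'sd4.png')
for tip,th in [((-76,0,32),.3),((-76,0,30),.3)]:
    p,r=tcp_for(tip,th); print(p.round(1)); go(p,r)
E
```

```text
clock: 14.35
eef_pos: [602.7, -8.5, 98.5]
eef_rot: [2.84, 0.001, 1.486]
wrist_force: [0.3, 0.6, -2.6]
finger_gap: 9.5
[601.5  -8.3  98.5]
turn [0.001 0.001 0.001] shift now [ 0.01 -0.12 -0.04] after turn [ 0.01 -0.12 -0.04]
[601.5  -8.3  96.5]
turn [0.001 0.001 0.001] shift now [ 0.01 -0.18  0.15] after turn [ 0.01 -0.18  0.15]
```

View pics/w9c.png

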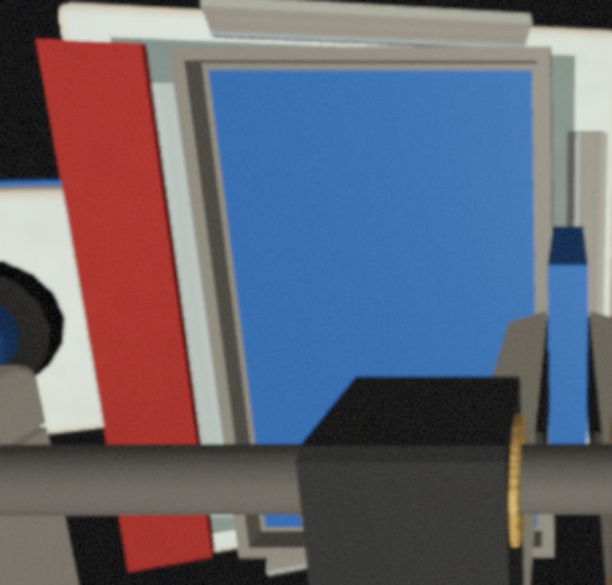

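View pics/sd4.png

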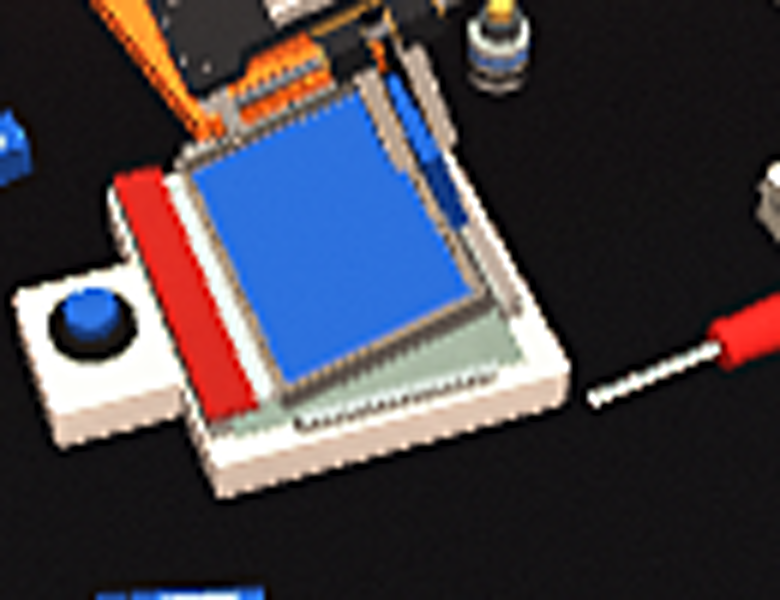

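```bash
python3 - <<'E'
from h import *
s=monitor.read_state(); p0=s['eef_pos'];r0=R.from_euler('xyz',s['eef_rot'])
z=31.5
for th in np.arange(.3,-.01,-.05):
    p,r=tcp_for((-74.7,0,z),th); print(th.round(2),p.round(1),'row',((r0.inv().apply(p-p0))/10).round(2),(r0.inv()*r).as_rotvec().round(3)); p0,r0=p,r; z-=0.2
E
```

```text
0.3 [602.8  -8.4  98. ] row [ 0.01 -0.01  0.05] [0.001 0.001 0.001]
0.25 [605.9  -8.7  91.6] row [0.   0.12 0.7 ] [ 0.05  0.   -0.  ]
0.2 [608.8  -8.9  85.2] row [-0.    0.12  0.7 ] [ 0.05  0.   -0.  ]
0.15 [611.3  -9.1  78.6] row [0.   0.12 0.7 ] [ 0.05 -0.    0.  ]
0.1 [613.5  -9.3  71.8] row [0.   0.12 0.7 ] [ 0.05 -0.   -0.  ]
0.05 [615.4  -9.5  65. ] row [0.   0.12 0.7 ] [0.05 0.   0.  ]
0.0 [617.   -9.6  58.1] row [-0.    0.12  0.7 ] [ 0.05 -0.   -0.  ]
```

```bash
python3 -m jog '[[0,0,0.05,0,0,0,0],[0,0.12,0.7,0.05,0,0,0],[0,0.12,0.7,0.05,0,0,0],[0,0.12,0.7,0.05,0,0,0],[0,0,0,0,0,0,0],[0,0,0,0,0,0,0]]'
python3 - <<'E'
from h import *
c=cam('side'); crop(c,270,160,400,260,6,'sd5.png')
print(monitor.read_state()['wrist_force'])
p,r=tcp_for((-74.7,0,31),.15); go(p,r)
E
```

```text
clock: 15.05
eef_pos: [611.5, -9.3, 78.2]
eef_rot: [2.989, 0.001, 1.486]
wrist_force: [-0.3, 0.3, -3.4]
finger_gap: 9.6
[ 0.38135014 -0.29543711 -1.90117898]
turn [0.002 0.001 0.001] shift now [ 0.01  0.   -0.02] after turn [ 0.01  0.   -0.02]
```

View pics/sd5.png

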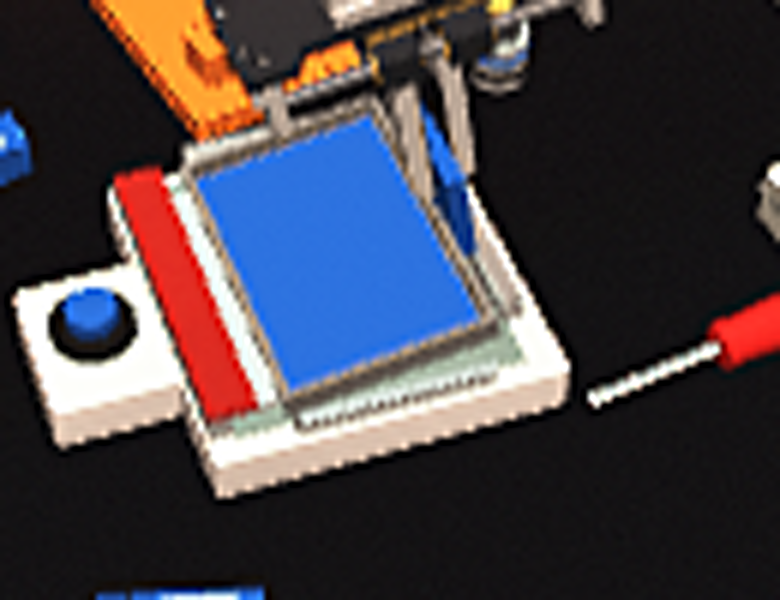

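```bash
python3 -m jog '[[0,0.12,0.7,0.05,0,0,0],[0,0.12,0.7,0.05,0,0,0],[0,0,0,0,0,0,0],[0,0.12,0.7,0.05,0,0,0],[0,0,0,0,0,0,0],[0,0,0,0,0,0,0]]'
python3 - <<'E'
from h import *
c=cam('side'); crop(c,270,160,400,260,6,'sd6.png')
print(monitor.read_state()['wrist_force'])
p,r=tcp_for((-74.7,0,30),0); go(p,r)
E
```

```text
clock: 15.7
eef_pos: [617.1, -9.7, 58.3]
eef_rot: [3.138, 0.001, 1.486]
wrist_force: [-0.8, -0.6, -1.3]
finger_gap: 9.2
[ 1.2853149   0.06550426 -1.53713385]
turn [0.004 0.001 0.   ] shift now [ 0.01 -0.01  0.06] after turn [ 0.01 -0.01  0.06]
```

View pics/sd6.png

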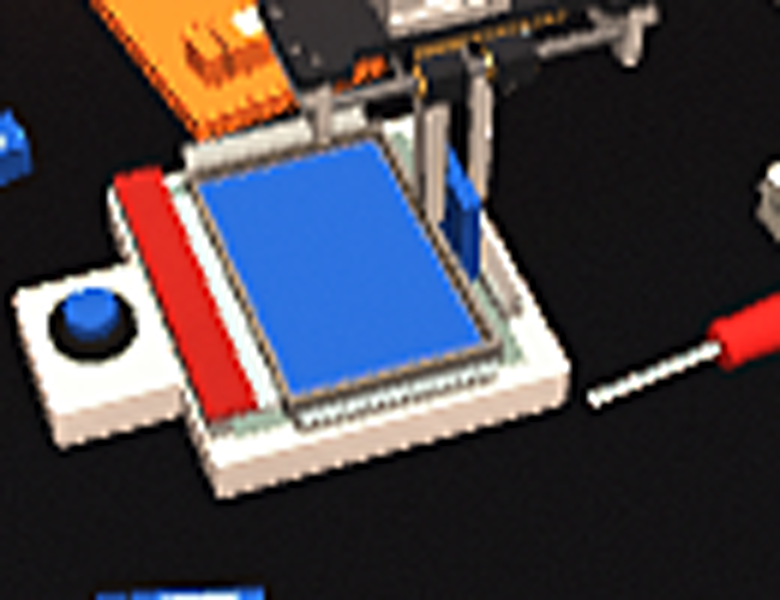

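```bash
python3 -m jog '[[0,0,0.1,0,0,0,0],[0,0,0.1,0,0,0,0],[0,0,0.1,0,0,0,0],[0,0,0,0,0,0,0]]'
```

```text
clock: 16.15
eef_pos: [617.3, -9.8, 57.7]
eef_rot: [3.138, 0.001, 1.486]
wrist_force: [-11.3, 0.5, 23.8]
finger_gap: 9.7
```

```bash
python3 -m jog '[[0,0,-0.1,0,0,0,0],[0,0,0,0,0,0,25],[0,0,0,0,0,0,30],[0,0,0,0,0,0,40],[0,0,0,0,0,0,40],[0,0,-3,0,0,0,40],[0,0,-4,0,0,0,40]]'
python3 -m jog '[[0,0,-4,0,0,0,70],[0,0,-3,0,0,0,100],[0,0,0,0,0,0,100]]'
python3 - <<'E'
from h import *
c=cam('side'); crop(c,270,160,400,260,6,'sd7.png')
c=cam('wrist'); cv2.imwrite('pics/w10.png',c['img']);np.save('w10.npy',c,allow_pickle=True)
E
```

```text
clock: 16.85
eef_pos: [616.0, -9.6, 124.8]
eef_rot: [-3.139, 0.001, 1.486]
wrist_force: [0.6, -0.3, 0.7]
finger_gap: 37.5
clock: 17.15
eef_pos: [618.5, -9.7, 200.6]
eef_rot: [3.133, 0.001, 1.486]
wrist_force: [0.6, 0.2, -0.3]
finger_gap: 58.1
```

View pics/sd7.png

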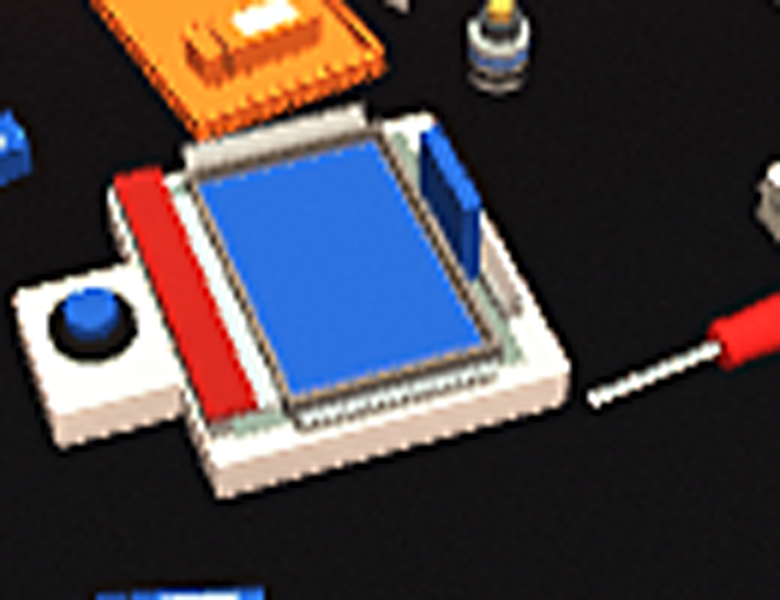

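View pics/w10.png

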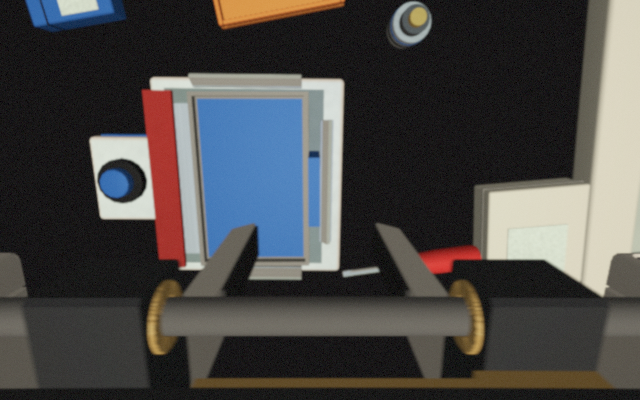

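```bash
python3 - <<'E'
from h import *
c=np.load('w10.npy',allow_pickle=True).item(); crop(c,130,60,360,290,2.6,'w10c.png')
Rs=R.from_euler('z',PSI);st=lambda p:(Rs.inv().apply(p-S)).round(1)
print(st(back(c,[(189.5,92),(310,91),(307,262),(203,262)],44)))
E
```

```text
[[-50.5  84.5  44. ]
 [ 58.3  85.6  44. ]
 [ 54.9 -80.9  44. ]
 [-50.4 -80.8  44. ]]
```

View pics/w10c.png

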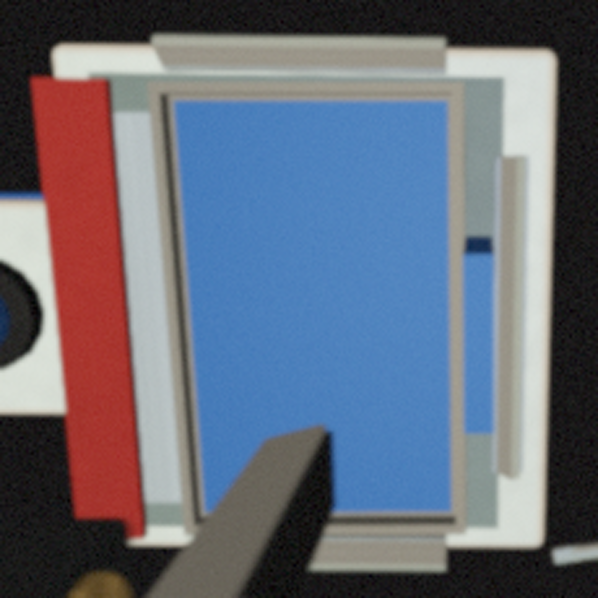

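```bash
python3 - <<'E'
from h import *
cs=cam('side'); cw=np.load('w10.npy',allow_pickle=True).item()
Rs=R.from_euler('z',PSI)
f=lambda p,o:(np.array(p)/6+o-.4)
P=[('side far-top-inner',(55,30,55),f((425,128),[270,160])),('side near-top-outer',(65,-30,55),f((479,207),[270,160])),
('side rim near-handle',(55,-85,14),f((497,343),[270,160])),('side rim near-lip',(-55,-85,14),f((290,393),[270,160])),
('side rim far-lip',(-55,85,14),f((192,180),[270,160])),('side rim far-h',(55,85,14),f((378,135),[270,160]))]
for dx,dz,th in [(0,0,0),(2.5,0,0),(0,0,.06),(2.5,0,.06)]:
    print(dx,dz,th)
    for n,q,px in P:
        Rt=Rs*R.from_euler('y',-th); o=S+Rs.apply([dx-75,0,30])+Rt.apply([75,0,0])
        print('  ',n,(proj(cs,[o+Rt.apply(q)])[0]-px).round(1))
E
```

```text
0 0 0
   side far-top-inner [-1.5 -0.1]
   side near-top-outer [ 0.1 -1. ]
   side rim near-handle [ 0.5 -0.2]
   side rim near-lip [-0.9  1.3]
   side rim far-lip [-2.  -2.2]
   side rim far-h [-0.1 -2.9]
2.5 0 0
   side far-top-inner [-0.7 -0.3]
   side near-top-outer [ 0.9 -1.2]
   side rim near-handle [ 1.3 -0.4]
   side rim near-lip [-0.1  1.1]
   side rim far-lip [-1.2 -2.4]
   side rim far-h [ 0.7 -3.1]
0 0 0.06
   side far-top-inner [-2.5 -1.7]
   side near-top-outer [-0.9 -2.7]
   side rim near-handle [ 0.3 -1.9]
   side rim near-lip [-1.2  1.1]
   side rim far-lip [-2.3 -2.4]
   side rim far-h [-0.4 -4.6]
2.5 0 0.06
   side far-top-inner [-1.7 -1.9]
   side near-top-outer [-0.1 -2.9]
   side rim near-handle [ 1.1 -2.1]
   side rim near-lip [-0.4  0.9]
   side rim far-lip [-1.5 -2.6]
   side rim far-h [ 0.4 -4.8]
```

```bash
python3 -m jog '[[0,0,0,0,0,-0.135,100],[0,0,0,0,0,-0.135,100],[0,0,0,0,0,-0.135,100],[0,0,0,0,0,-0.135,100],[0,0,0,0,0,-0.135,100],[0,0,0,0,0,-0.135,100],[0,0,0,0,0,-0.135,100],[0,0,0,0,0,-0.135,100]]'
python3 -m jog '[[0,0,0,0,0,-0.135,100],[0,0,0,0,0,-0.135,100],[0,0,0,0,0,-0.135,100],[0,0,0,0,0,-0.135,100]]'
python3 - <<'E'
from h import *
go([420,225,200],down(3.1))
E
```

```text
clock: 18.1
eef_pos: [616.5, -9.6, 194.0]
eef_rot: [-3.14, -0.001, 2.572]
wrist_force: [-0.5, 0.9, -0.5]
finger_gap: 94.0
clock: 18.5
eef_pos: [616.5, -9.6, 194.0]
eef_rot: [-3.141, -0.002, 3.112]
wrist_force: [-0.0, 0.4, -0.1]
finger_gap: 93.4
turn [-0.001 -0.002  0.012] shift now [20.34 22.86 -0.59] after turn [20.6  22.62 -0.6 ]
```

```bash
python3 -m jog '[[3.4,3.6,0,0,0,0,100],[3.4,3.6,0,0,0,0,100],[3.4,3.6,0,0,0,0,100],[3.4,3.6,0,0,0,0,100],[3.4,3.6,0,0,0,0,100],[3.4,3.6,-0.5,0,0,0,100],[0,0,0,0,0,0,100],[0,0,0,0,0,0,100]]'
python3 - <<'E'
from h import *
c=cam('wrist'); cv2.imwrite('pics/w11.png',c['img']);np.save('w11.npy',c,allow_pickle=True)
E
```

```text
clock: 19.3
eef_pos: [420.1, 213.9, 199.6]
eef_rot: [-3.14, -0.0, 3.108]
wrist_force: [0.5, -0.3, -0.3]
finger_gap: 93.8
```

View pics/w11.png

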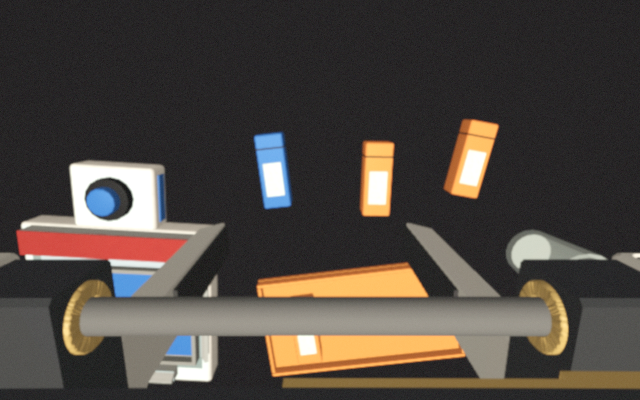

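```bash
python3 - <<'E'
from h import *
c=np.load('w11.npy',allow_pickle=True).item(); crop(c,240,110,510,230,2.9,'w11c.png')
E
```

```text
(no output)
```

View pics/w11c.png

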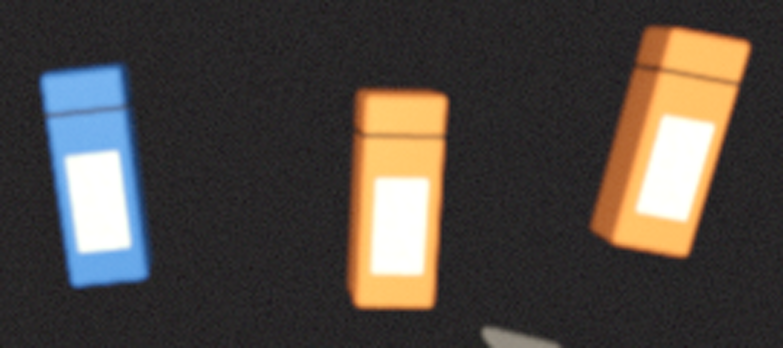

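```bash
cat >> h.py <<'E'
def box(c,pts,z=24):
    p=back(c,pts,z); m=p.mean(0); d=(p[2]+p[3]-p[0]-p[1])/2; w=(p[1]+p[2]-p[0]-p[3])/2
    print('c',m.round(1),'L',np.linalg.norm(d).round(1),'W',np.linalg.norm(w).round(1),'ang',np.arctan2(d[1],d[0]).round(3)); return m,np.arctan2(d[1],d[0])
E
python3 - <<'E'
from h import *
c=np.load('w11.npy',allow_pickle=True).item()
f=lambda P:[(240+x/2.9-.3,110+y/2.9-.3) for x,y in P]
for P in [[(42,74),(121,67),(143,280),(71,287)],[(362,92),(447,95),(435,307),(354,307)],[(668,28),(750,42),(688,256),(614,244)]]:
    m,a=box(c,f(P)); go([m[0],m[1],6],down(np.pi+a))
E
```

```text
c [412.3 170.7  24. ] L 75.8 W 26.6 ang 0.057
turn [-0.002 -0.    -0.092] shift now [ 0.69 -4.24 19.36] after turn [ 1.08 -4.19 19.36]
c [424.1 277.6  24. ] L 76.5 W 29.2 ang -0.038
turn [-0.002 -0.     0.003] shift now [-0.11  6.49 19.34] after turn [-0.1   6.45 19.36]
c [406.9 374.5  24. ] L 75.8 W 27.8 ang -0.194
turn [-0.002  0.     0.159] shift now [ 1.95 16.11 19.33] after turn [ 4.47 15.56 19.36]
```

```bash
python3 -m jog '[[-0.1,3.2,2,0,0,0,80],[0,3.25,3,0,0,0,70],[0,0,4.8,0,0,0,60],[0,0,4.5,0,0,0,60],[0,0,3,0,0,0,60],[0,0,1.5,0,0,0,60],[0,0,0.5,0,0,0,60],[0,0,0,0,0,0,20]]' 25
python3 -m jog '[[0,0,0,0,0,0,20],[0,0,0,0,0,0,20],[0,0,0,0,0,0,20],[0,0,0,0,0,0,20]]'
```

```text
clock: 20.15
eef_pos: [424.6, 276.7, 6.7]
eef_rot: [-3.14, -0.0, 3.105]
wrist_force: [0.2, -0.2, 0.1]
finger_gap: 51.5
clock: 20.55
eef_pos: [424.7, 277.8, 8.1]
eef_rot: [-3.141, 0.002, 3.106]
wrist_force: [-0.6, -1.5, 5.9]
finger_gap: 27.8
```

```bash
python3 - <<'E'
from h import *
go([591,265,80],down(3.248));go([591,265,14],down(3.248))
E
```

```text
turn [-0.001  0.002 -0.142] shift now [-16.68  -0.7   -7.15] after turn [-16.4   -3.04  -7.19]
turn [-0.001  0.002 -0.142] shift now [-16.67  -0.69  -0.55] after turn [-16.4   -3.04  -0.59]
```

```bash
python3 -m jog '[[0,0,-3.6,0,0,0,20],[0,0,-3.6,0,0,-0.142,20],[-4.1,-0.76,0,0,0,0,20],[-4.1,-0.76,0,0,0,0,20],[-4.1,-0.76,0,0,0,0,20],[-4.1,-0.76,1,0,0,0,20],[0,0,3,0,0,0,20],[0,0,2,0,0,0,20]]'
python3 -m jog '[[0,0,0.6,0,0,0,20],[0,0,0,0,0,0,20],[0,0,0,0,0,0,20]]'
```

```text
clock: 21.35
eef_pos: [590.7, 264.3, 17.5]
eef_rot: [-3.14, -0.0, -3.036]
wrist_force: [-1.0, 0.5, -0.3]
finger_gap: 27.5
clock: 21.65
eef_pos: [590.7, 265.1, 14.2]
eef_rot: [-3.141, 0.002, -3.035]
wrist_force: [0.3, 0.2, -0.4]
finger_gap: 28.0
```

Release, rise, and head for orange E (~407,374).

```bash
python3 -m jog '[[0,0,0,0,0,0,55],[0,0,0,0,0,0,55],[0,0,0,0,0,0,55],[0,0,-3,0,0,0,55],[0,0,-4,0,0,0,55],[0,0,-4,0,0,0,55],[0,0,-4,0,0,0,70]]'
python3 - <<'E'
from h import *
go([407,374.5,120],down(np.pi-.194));go([407,374.5,7],down(np.pi-.194))
E
```

```text
clock: 22.35
eef_pos: [590.2, 265.0, 165.4]
eef_rot: [-3.14, 0.001, -3.035]
wrist_force: [0.9, -0.8, -0.4]
finger_gap: 56.9
turn [-0.001  0.001  0.301] shift now [17.05 12.84  4.51] after turn [20.08  7.21  4.54]
turn [-0.001  0.001  0.301] shift now [17.07 12.85 15.81] after turn [20.08  7.21 15.84]
```

```bash
python3 -m jog '[[0,0,0,0,0,0.1,70],[0,0,0,0,0,0.1,70],[0,0,0,0,0,0.101,70],[4.02,1.44,0.9,0,0,0,70],[4.02,1.44,0.9,0,0,0,70],[4.02,1.44,0.9,0,0,0,70],[4.02,1.44,0.9,0,0,0,70],[4.02,1.44,0.9,0,0,0,70]]'
python3 -m jog '[[0,0,0,0,0,0,60],[0,0,0,0,0,0,60]]'
python3 - <<'E'
from h import *
c=np.load('w2.npy',allow_pickle=True).item(); print('beaker',back(c,[(570,120)],0))
go([407,374.5,7],down(np.pi-.194))
c=cam('wrist'); cv2.imwrite('pics/w12.png',c['img']);np.save('w12.npy',c,allow_pickle=True)
E
```

```text
clock: 23.15
eef_pos: [405.6, 375.2, 118.2]
eef_rot: [-3.141, 0.002, 2.947]
wrist_force: [0.1, 1.3, -0.3]
finger_gap: 65.6
clock: 23.35
eef_pos: [406.9, 374.9, 118.6]
eef_rot: [-3.141, 0.002, 2.949]
wrist_force: [1.5, -0.6, 0.3]
finger_gap: 57.0
beaker [[516.18383044 457.34023895   0.        ]]
turn [-0.001  0.002  0.001] shift now [ 0.   -0.03 11.16] after turn [-0.02 -0.04 11.16]
```

View pics/w12.png

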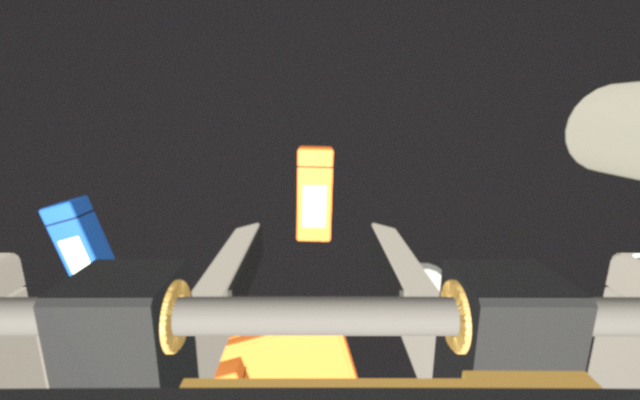

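Mailer is centred at (315,194) between the fingers, aligned. Descend and grip.

```bash
python3 -m jog '[[0,0,4,0,0,0,60],[0,0,4,0,0,0,60],[0,0,2.2,0,0,0,60],[0,0,0.9,0,0,0,60],[0,0,0,0,0,0,20],[0,0,0,0,0,0,20],[0,0,0,0,0,0,20],[0,0,0,0,0,0,20]]' 25
python3 -m jog '[[0,0,0,0,0,0,20],[0,0,-3,0,0,0,20],[0,0,-4,0,0,0,20],[0,0,0,0,0,0,20]]'
python3 - <<'E'
from h import *
go([585,330,80],down(3.248));go([585,330,14],down(3.248))
E
```

```text
clock: 24.2
eef_pos: [407.8, 374.7, 8.4]
eef_rot: [3.141, 0.003, 2.947]
wrist_force: [0.2, 0.5, 4.0]
finger_gap: 28.1
clock: 24.6
eef_pos: [409.0, 376.1, 82.4]
eef_rot: [3.136, 0.007, 2.947]
wrist_force: [0.0, -0.2, -0.5]
finger_gap: 27.9
turn [ 0.004  0.007 -0.301] shift now [-18.15  -1.12   0.35] after turn [-17.01  -6.45   0.24]
turn [ 0.004  0.007 -0.301] shift now [-18.11  -1.16   6.95] after turn [-17.01  -6.45   6.84]
```

```bash
python3 -m jog '[[0,0,0,0,0,-0.1,20],[0,0,0,0,0,-0.1,20],[0,0,0,0,0,-0.1,20],[-4.25,-1.61,0,0,0,0,20],[-4.25,-1.61,0,0,0,0,20],[-4.25,-1.61,0,0,0,0,20],[-4.25,-1.61,0,0,0,0,20],[0,0,3,0,0,0,20]]'
python3 -m jog '[[0,0,2.5,0,0,0,20],[0,0,1.2,0,0,0,20],[0,0,0,0,0,0,20],[0,0,0,0,0,0,55],[0,0,0,0,0,0,55],[0,0,0,0,0,0,55],[0,0,-3,0,0,0,55],[0,0,-5,0,0,0,55]]'
python3 -m jog '[[0,0,-5,0,0,0,55],[0,0,-5,0,0,0,55],[0,0,0,0,0,0,70]]'
python3 - <<'E'
from h import *
c=cam('wrist'); cv2.imwrite('pics/w13.png',c['img']);np.save('w13.npy',c,allow_pickle=True)
go([412.3,170.7,120],down(3.199));go([412.3,170.7,7],down(3.199))
E
```

```text
clock: 25.4
eef_pos: [589.0, 326.9, 50.3]
eef_rot: [3.141, 0.009, -3.04]
wrist_force: [-0.8, 0.7, -1.0]
finger_gap: 27.8
clock: 26.2
eef_pos: [581.4, 327.7, 88.4]
eef_rot: [-3.138, -0.005, -3.036]
wrist_force: [0.9, -0.5, 0.4]
finger_gap: 51.7
clock: 26.5
eef_pos: [584.8, 329.6, 199.0]
eef_rot: [3.139, 0.012, -3.036]
wrist_force: [-0.0, -0.4, 0.3]
finger_gap: 56.6
turn [0.001 0.007 0.048] shift now [ 18.79 -13.95   7.31] after turn [ 18.04 -14.83   7.46]
turn [0.001 0.007 0.048] shift now [ 18.88 -13.96  18.61] after turn [ 18.04 -14.83  18.76]
```

View pics/w13.png

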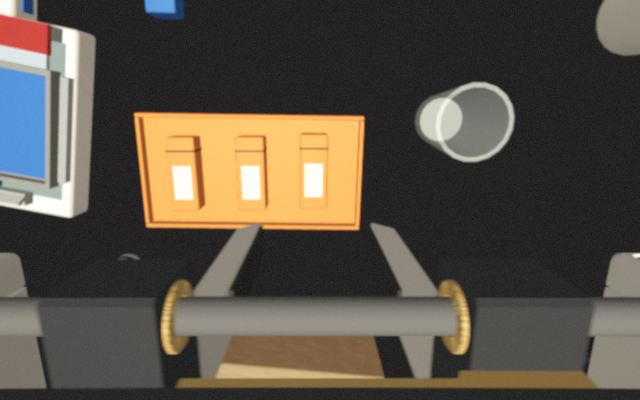

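```bash
python3 -m jog '[[0,0,0,0,0,0.048,70],[3.6,-2.96,1.4,0,0,0,70],[3.6,-2.96,1.4,0,0,0,70],[3.6,-2.96,1.4,0,0,0,70],[3.6,-2.96,1.5,0,0,0,70],[3.6,-2.96,1.5,0,0,0,70],[0,0,0,0,0,0,60],[0,0,0,0,0,0,60]]'
python3 - <<'E'
from h import *
go([412.3,170.7,7],down(3.199))
c=cam('wrist'); cv2.imwrite('pics/w14.png',c['img']);np.save('w14.npy',c,allow_pickle=True)
E
```

```text
clock: 27.35
eef_pos: [411.3, 169.9, 118.0]
eef_rot: [-3.14, 0.0, -3.085]
wrist_force: [0.4, 0.2, -0.0]
finger_gap: 56.9
turn [-0.001  0.    -0.001] shift now [-0.11  0.09 11.1 ] after turn [-0.11  0.07 11.1 ]
```

View pics/w14.png

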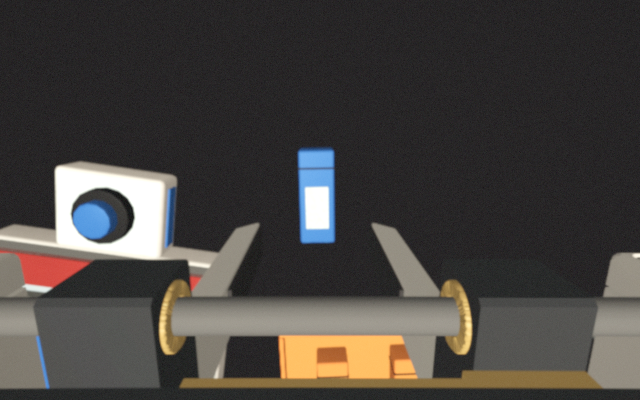

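```bash
python3 -m jog '[[-0.1,0.08,4,0,0,0,60],[0,0,4,0,0,0,60],[0,0,2.2,0,0,0,60],[0,0,0.9,0,0,0,60],[0,0,0,0,0,0,20],[0,0,0,0,0,0,20],[0,0,0,0,0,0,20],[0,0,0,0,0,0,20]]' 25
python3 -m jog '[[0,0,0,0,0,0,20],[0,0,-3,0,0,0,20],[0,0,-4,0,0,0,20],[0,0,-3,0,0,0,20],[0,0,0,0,0,0,20]]'
python3 - <<'E'
from h import *
Rs=R.from_euler('z',PSI)
for y in (48,0,-48):
    p=S+Rs.apply([2,y,0]); print(p); go([p[0],p[1],110],down(np.pi+PSI))
E
```

```text
clock: 28.2
eef_pos: [413.5, 171.2, 8.4]
eef_rot: [-3.141, 0.003, -3.084]
wrist_force: [0.2, -0.3, 4.2]
finger_gap: 27.7
clock: 28.7
eef_pos: [414.5, 171.7, 111.4]
eef_rot: [3.141, 0.008, -3.084]
wrist_force: [-0.2, -0.5, -1.7]
finger_gap: 27.9
[562.96786812  43.15690901   0.        ]
turn [0.001 0.008 0.143] shift now [-14.08 -13.69   0.24] after turn [-15.88 -11.55   0.14]
[558.89277935  -4.66979537   0.        ]
turn [0.001 0.008 0.143] shift now [-13.4  -18.44   0.23] after turn [-15.88 -16.35   0.14]
[554.81769057 -52.49649974   0.        ]
turn [0.001 0.008 0.143] shift now [-12.71 -23.19   0.22] after turn [-15.88 -21.15   0.14]
```

```bash
python3 -m jog '[[0,0,0,0,0,0.143,20],[-3.97,-2.85,0,0,0,0,20],[-3.97,-2.85,0,0,0,0,20],[-3.97,-2.85,0,0,0,0,20],[-3.97,-2.85,0,0,0,0,20],[0,0,2.5,0,0,0,20],[0,0,2.5,0,0,0,20],[0,0,0,0,0,0,20]]'
python3 - <<'E'
from h import *
Rs=R.from_euler('z',PSI)
p=S+Rs.apply([2,49.5,0]);go([p[0],p[1],46],down(np.pi+PSI))
c=cam('wrist'); cv2.imwrite('pics/w15.png',c['img'])
E
```

```text
clock: 29.5
eef_pos: [559.2, 43.6, 54.0]
eef_rot: [-3.14, -0.005, 3.056]
wrist_force: [-0.7, 0.2, -0.4]
finger_gap: 27.9
turn [-0.002 -0.005 -0.001] shift now [-0.38  0.14  0.8 ] after turn [-0.38  0.14  0.8 ]
```

View pics/w15.png

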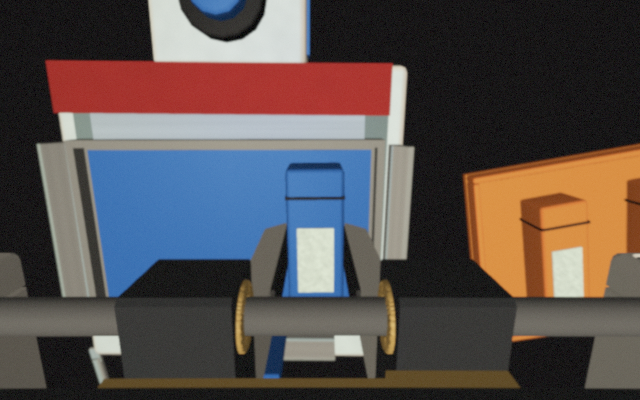

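```bash
python3 -m jog '[[-0.2,-0.1,0.8,0,0,0,20],[0,0,0,0,0,0,20],[0,0,0,0,0,0,36],[0,0,0,0,0,0,36],[0,0,0,0,0,0,36],[0,0,-3,0,0,0,36],[0,0,-4,0,0,0,50],[0,0,-4,0,0,0,70]]'
python3 -m jog '[[0,0,-4,0,0,0,100],[0,0,0,0,0,0,100]]'
python3 - <<'E'
from h import *
c=cam('wrist'); cv2.imwrite('pics/w16.png',c['img']);np.save('w16.npy',c,allow_pickle=True)
c=cam('scene'); crop(c,170,120,490,270,2.5,'sc16.png')
go([415,-159,190],down(np.pi-.35))
E
```

```text
clock: 30.35
eef_pos: [562.8, 42.9, 161.3]
eef_rot: [-3.14, 0.001, 3.056]
wrist_force: [0.5, -0.9, 0.5]
finger_gap: 46.7
clock: 30.55
eef_pos: [564.9, 43.0, 205.7]
eef_rot: [-3.141, 0.01, 3.056]
wrist_force: [-0.3, -0.3, 0.2]
finger_gap: 62.7
turn [-0.001  0.003  0.265] shift now [ 13.04 -21.39   1.01] after turn [  6.99 -24.05   1.03]
```

View pics/w16.png

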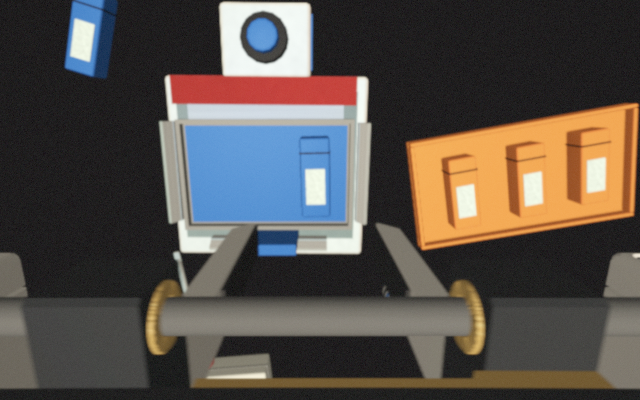

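View pics/sc16.png

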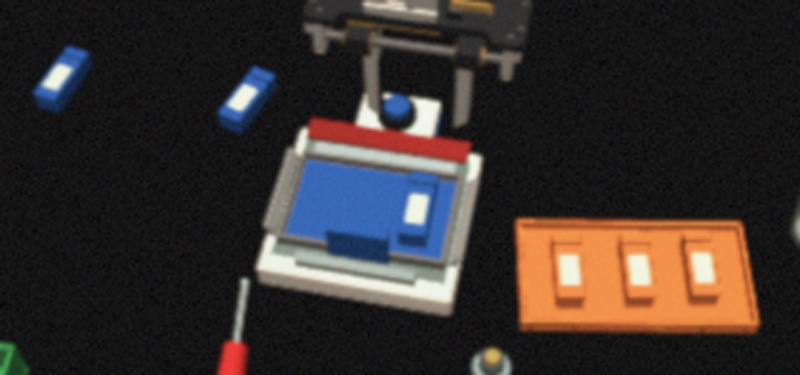

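```bash
python3 -m jog '[[0,0,0,0,0,0.133,100],[0,0,0,0,0,0.132,100],[1.4,-4.6,0,0,0,0,100],[1.4,-4.6,0,0,0,0,100],[1.4,-4.6,0,0,0,0,100],[1.4,-4.6,0,0,0,0,100],[1.4,-4.6,0,0,0,0,100],[0,-1,0,0,0,0,100]]'
python3 -m jog '[[0,0,0,0,0,0,100],[0,0,0,0,0,0,100]]'
python3 - <<'E'
from h import *
c=cam('wrist'); cv2.imwrite('pics/w17.png',c['img']);np.save('w17.npy',c,allow_pickle=True)
crop(c,220,60,500,270,2.8,'w17c.png')
E
```

```text
clock: 31.45
eef_pos: [412.2, -160.7, 198.6]
eef_rot: [-3.141, -0.001, 2.788]
wrist_force: [0.1, 0.4, 0.0]
finger_gap: 94.1
clock: 31.65
eef_pos: [415.2, -157.8, 199.2]
eef_rot: [-3.141, 0.0, 2.791]
wrist_force: [1.2, -0.3, -1.1]
finger_gap: 94.2
```

View pics/w17.png

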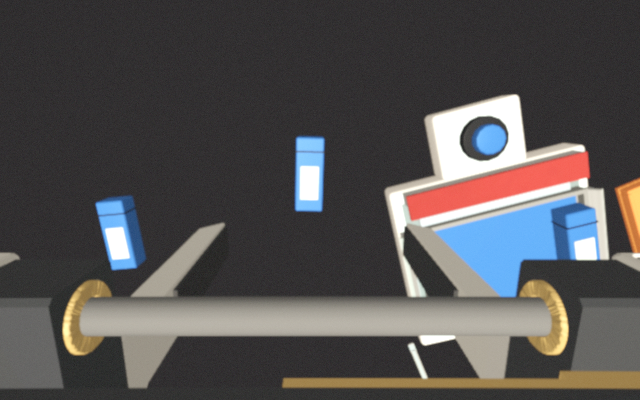

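```bash
python3 - <<'E'
from h import *
c=np.load('w17.npy',allow_pickle=True).item()
m,a=box(c,[(297,138),(324,138.5),(322.5,211),(295.5,210)]); go([m[0],m[1],7],down(np.pi+a))
m,a=box(c,[(97,202),(131,198),(137,269),(111,270)]);
E
```

```text
c [ 410.9 -161.2   24. ] L 74.6 W 27.5 ang -0.374
turn [-0.     0.     0.024] shift now [ 0.31 -0.49 19.23] after turn [ 0.29 -0.5  19.23]
c [ 402.5 -373.2   24. ] L 77.7 W 32.0 ang -0.342
```

```bash
python3 -m jog '[[0.3,-0.5,4.5,0,0,0.024,80],[0,0,4.5,0,0,0,70],[0,0,4.5,0,0,0,60],[0,0,3,0,0,0,60],[0,0,2,0,0,0,60],[0,0,0.7,0,0,0,60],[0,0,0,0,0,0,20],[0,0,0,0,0,0,20]]' 25
python3 -m jog '[[0,0,0,0,0,0,20],[0,0,0,0,0,0,20],[0,0,0,0,0,0,20]]'
```

```text
clock: 32.5
eef_pos: [411.3, -162.2, 8.7]
eef_rot: [-3.141, 0.003, 2.768]
wrist_force: [0.1, 0.1, -0.6]
finger_gap: 43.8
clock: 32.8
eef_pos: [411.1, -162.5, 8.7]
eef_rot: [-3.141, 0.003, 2.767]
wrist_force: [-0.5, 2.6, 7.9]
finger_gap: 27.7
```

```bash
python3 -m jog '[[0,0,-3,0,0,0,20],[0,0,-4,0,0,0,20],[0,0,-3,0,0,0,20],[0,0,0,0,0,0,20]]'
python3 - <<'E'
from h import *
go([557,-51,110],down(np.pi+PSI))
E
```

```text
clock: 33.2
eef_pos: [412.1, -163.1, 111.6]
eef_rot: [-3.14, 0.008, 2.767]
wrist_force: [0.2, -1.0, -1.3]
finger_gap: 27.6
turn [-0.002  0.008 -0.289] shift now [-9.39 15.73  0.22] after turn [-13.49  12.4    0.16]
```

```bash
python3 -m jog '[[0,0,0,0,0,-0.145,20],[0,0,0,0,0,-0.144,20],[-3.37,3.1,0,0,0,0,20],[-3.37,3.1,0,0,0,0,20],[-3.37,3.1,0,0,0,0,20],[-3.37,3.1,0,0,0,0,20],[0,0,2.5,0,0,0,20],[0,0,2.5,0,0,0,20]]'
python3 -m jog '[[0,0,0,0,0,0,20],[0,0,0,0,0,0,20]]'
python3 - <<'E'
from h import *
go([557,-51,46],down(np.pi+PSI))
c=cam('wrist'); cv2.imwrite('pics/w18.png',c['img'])
E
```

```text
clock: 34.0
eef_pos: [555.8, -49.3, 56.2]
eef_rot: [-3.141, 0.001, 3.058]
wrist_force: [-0.3, -0.4, -0.5]
finger_gap: 28.0
clock: 34.2
eef_pos: [555.2, -50.3, 57.8]
eef_rot: [-3.141, 0.0, 3.056]
wrist_force: [-0.6, -0.0, 0.3]
finger_gap: 27.9
turn [-0.001  0.    -0.001] shift now [-0.19 -0.05  1.18] after turn [-0.19 -0.05  1.18]
```

View pics/w18.png

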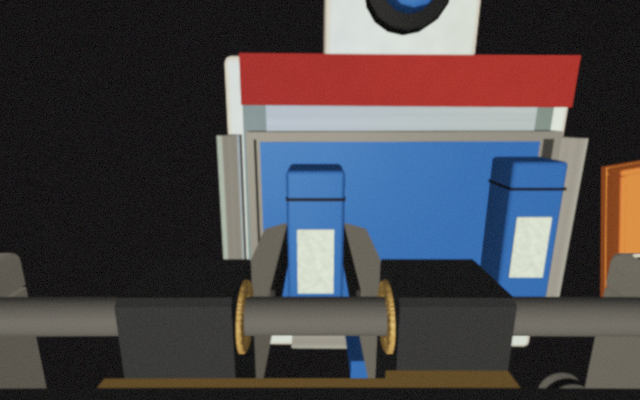

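```bash
python3 -m jog '[[-0.2,0,0.8,0,0,0,20],[0,0,0.35,0,0,0,20],[0,0,0,0,0,0,36],[0,0,0,0,0,0,36],[0,0,0,0,0,0,36],[0,0,-3,0,0,0,36],[0,0,-4,0,0,0,50],[0,0,-4,0,0,0,70]]'
python3 -m jog '[[0,0,-3,0,0,0,100],[0,0,0,0,0,0,100]]'
python3 - <<'E'
from h import *
go([404,-373,190],down(np.pi-.34))
E
```

```text
clock: 35.05
eef_pos: [557.0, -50.3, 157.8]
eef_rot: [-3.141, 0.001, 3.056]
wrist_force: [0.4, 0.4, 0.7]
finger_gap: 46.9
clock: 35.25
eef_pos: [558.9, -50.5, 191.1]
eef_rot: [-3.14, 0.009, 3.056]
wrist_force: [-0.3, -0.3, 0.2]
finger_gap: 62.2
turn [-0.     0.009  0.255] shift now [ 12.68 -33.45   0.05] after turn [  3.84 -35.57   0.11]
```

```bash
python3 -m jog '[[0,0,0,0,0,0.128,100],[0,0,0,0,0,0.127,100],[0.5,-4.6,0,0,0,0,100],[0.5,-4.6,0,0,0,0,100],[0.5,-4.6,0,0,0,0,100],[0.5,-4.6,0,0,0,0,100],[0.5,-4.6,0,0,0,0,100],[0.5,-4.6,0,0,0,0,100]]'
python3 -m jog '[[0.4,-4,0,0,0,0,100],[0.4,-4,0,0,0,0,100],[0,0,0,0,0,0,80],[0,0,0,0,0,0,80],[0,0,0,0,0,0,80]]'
python3 - <<'E'
from h import *
c=cam('wrist'); cv2.imwrite('pics/w19.png',c['img']);np.save('w19.npy',c,allow_pickle=True)
E
```

```text
clock: 36.05
eef_pos: [435.6, -301.8, 186.0]
eef_rot: [-3.141, 0.001, 2.801]
wrist_force: [0.9, -0.2, -0.5]
finger_gap: 93.8
clock: 36.55
eef_pos: [402.9, -372.3, 186.2]
eef_rot: [-3.141, 0.001, 2.802]
wrist_force: [-1.4, 0.3, -0.6]
finger_gap: 75.8
```

View pics/w19.png

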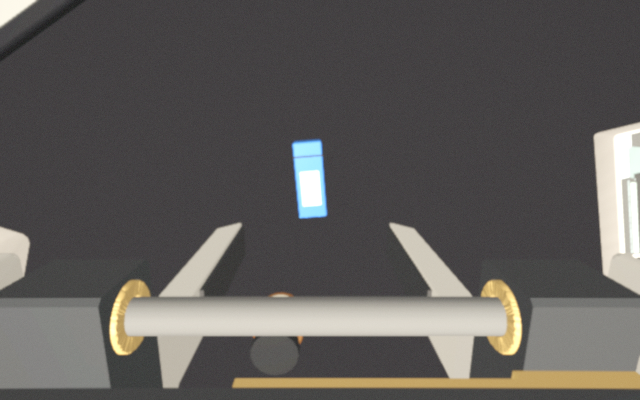

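```bash
python3 - <<'E'
from h import *
c=np.load('w19.npy',allow_pickle=True).item()
m,a=box(c,[(293,143),(320.5,140),(326,215),(299.5,217.5)]); go([m[0],m[1],7],down(np.pi+a))
E
```

```text
c [ 401.  -376.3   24. ] L 75.0 W 26.7 ang -0.264
turn [-0.001  0.001 -0.076] shift now [ 0.08 -0.45 17.94] after turn [ 0.1  -0.45 17.94]
```

```bash
python3 -m jog '[[0.1,-0.45,4.5,0,0,-0.076,70],[0,0,4.5,0,0,0,60],[0,0,4,0,0,0,60],[0,0,2.8,0,0,0,60],[0,0,1.5,0,0,0,60],[0,0,0.5,0,0,0,60],[0,0,0,0,0,0,20],[0,0,0,0,0,0,20]]' 25
python3 -m jog '[[0,0,0,0,0,0,20],[0,0,0,0,0,0,20],[0,0,-3,0,0,0,20],[0,0,-4,0,0,0,20],[0,0,-3,0,0,0,20],[0,0,0,0,0,0,20]]'
python3 - <<'E'
from h import *
go([559,-4.5,110],down(np.pi+PSI))
E
```

```text
clock: 37.4
eef_pos: [401.1, -377.7, 10.1]
eef_rot: [-3.14, 0.003, 2.877]
wrist_force: [-0.1, 0.2, 0.3]
finger_gap: 44.2
clock: 38.0
eef_pos: [401.6, -378.6, 113.2]
eef_rot: [-3.137, 0.008, 2.877]
wrist_force: [-0.0, -0.2, -0.6]
finger_gap: 27.8
turn [-0.005  0.007 -0.179] shift now [-5.42 40.22  0.17] after turn [-12.51  38.61   0.32]
```

```bash
python3 -m jog '[[0,0,0,0,0,-0.09,20],[0,0,0,0,0,-0.089,20],[-1.39,4.29,0,0,0,0,20],[-1.39,4.29,0,0,0,0,20],[-1.39,4.29,0,0,0,0,20],[-1.39,4.29,0,0,0,0,20],[-1.39,4.29,0,0,0,0,20],[-1.39,4.29,0,0,0,0,20]]'
python3 -m jog '[[-1.39,4.29,0,0,0,0,20],[-1.39,4.29,0,0,0,0,20],[-1.39,4.29,0,0,0,0,20],[0,0,0,0,0,0,20],[0,0,0,0,0,0,20]]'
python3 - <<'E'
from h import *
go([559,-4.5,46],down(np.pi+PSI))
c=cam('wrist'); cv2.imwrite('pics/w20.png',c['img'])
E
```

```text
clock: 38.8
eef_pos: [505.5, -126.0, 108.1]
eef_rot: [-3.141, 0.001, 3.056]
wrist_force: [1.1, -0.3, 0.6]
finger_gap: 27.7
clock: 39.3
eef_pos: [557.5, -2.5, 107.6]
eef_rot: [-3.14, 0.0, 3.058]
wrist_force: [0.6, -0.1, -0.8]
finger_gap: 27.5
turn [-0.001  0.     0.001] shift now [-0.16 -0.18  6.16] after turn [-0.16 -0.18  6.16]
```

View pics/w20.png

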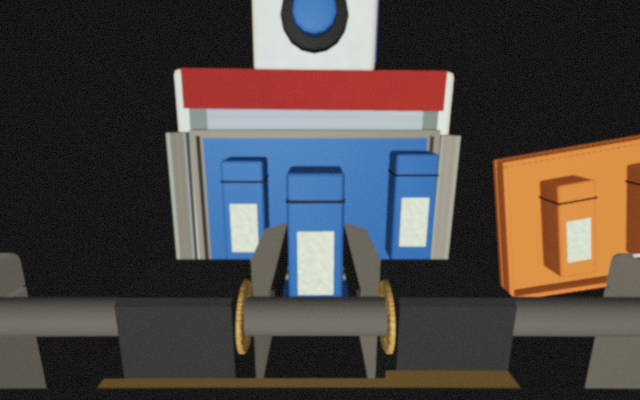

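```bash
python3 -m jog '[[-0.16,0.3,2.5,0,0,0,20],[0,0,2.4,0,0,0,20],[0,0,1,0,0,0,20],[0,0,0.3,0,0,0,20],[0,0,0,0,0,0,20]]'
python3 - <<'E'
from h import *
go([559,0.5,46],down(np.pi+PSI))
c=cam('wrist'); cv2.imwrite('pics/w21.png',c['img'])
E
```

```text
clock: 39.85
eef_pos: [559.9, -1.0, 46.8]
eef_rot: [-3.141, 0.002, 3.055]
wrist_force: [0.0, 0.0, -0.1]
finger_gap: 28.1
turn [-0.001  0.002 -0.001] shift now [0.1  0.14 0.08] after turn [0.1  0.14 0.08]
```

View pics/w21.png

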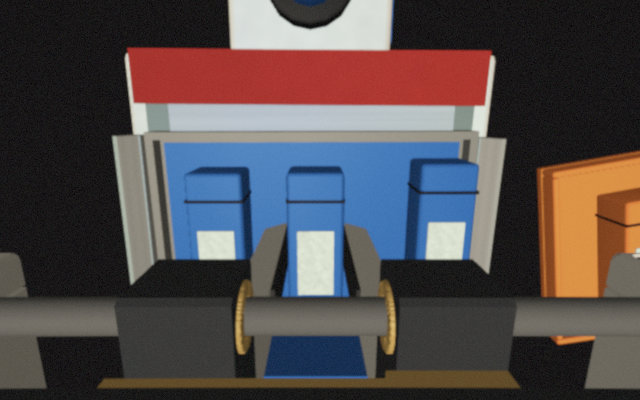

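```bash
python3 -m jog '[[0,0.45,0,0,0,0,20],[0,0,0.2,0,0,0,20],[0,0,0,0,0,0,36],[0,0,0,0,0,0,36],[0,0,0,0,0,0,36],[0,0,-3,0,0,0,36],[0,0,-4,0,0,0,40],[0,0,-4,0,0,0,40]]'
python3 -m jog '[[0,0,-3,0,0,0,60],[0,0,0,0,0,0,60]]'
python3 - <<'E'
from h import *
c=cam('wrist'); cv2.imwrite('pics/w22.png',c['img']); np.save('w22.npy',c,allow_pickle=True)
c=cam('scene'); cv2.imwrite('pics/sc22.png',c['img'])
c=cam('side'); crop(c,220,120,450,320,3,'sd22.png')
E
```

```text
clock: 40.7
eef_pos: [559.7, 4.2, 155.6]
eef_rot: [-3.141, 0.0, 3.056]
wrist_force: [0.1, -0.3, -1.0]
finger_gap: 37.7
clock: 40.9
eef_pos: [561.5, 4.2, 188.8]
eef_rot: [-3.141, 0.008, 3.056]
wrist_force: [0.4, 0.3, -0.4]
finger_gap: 50.0
```

View pics/w22.png

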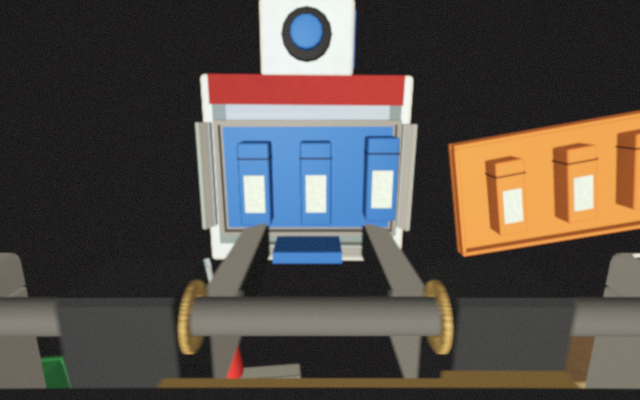

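View pics/sc22.png

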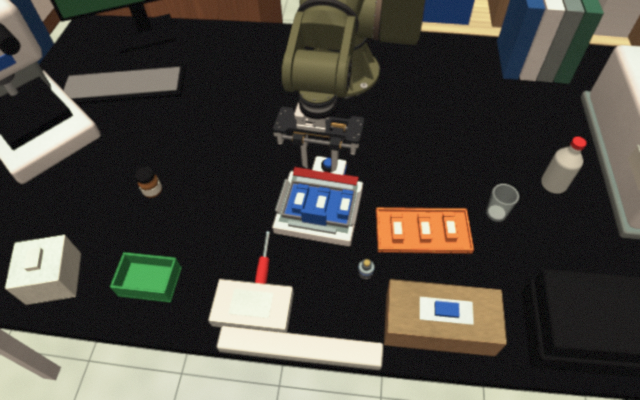

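View pics/sd22.png

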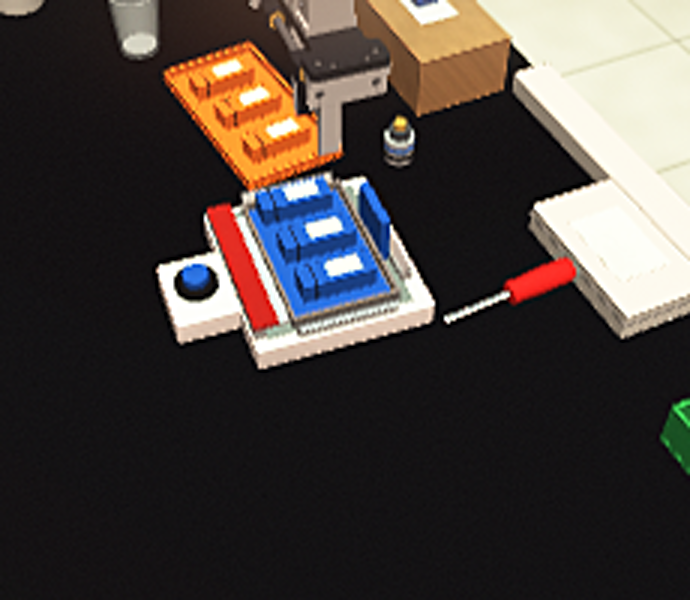

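```bash
python3 - <<'E'
from h import *
c=np.load('w22.npy',allow_pickle=True).item()
Rs=R.from_euler('z',PSI);st=lambda p:(Rs.inv().apply(p-S)).round(1)
print(st(back(c,[(255,190),(316,190),(382,188)],59)), 'rim',st(back(c,[(219,124),(404,124)],44)))
for P in [[(238,150),(272,150),(269,225),(241,225)],[(301,148),(331,148),(331,224),(301,224)],[(369,147),(400,147),(394,219),(366,219)]]: box(c,P,59)
print('button',back(c,[(307,30)],38),proj(c,[[425,6,38]]))
crop(c,190,0,450,270,2.2,'w22c.png')
cv2.imwrite('pics/side22.png',cam('side')['img'])
E
```

```text
[[  7.6 -44.5  59. ]
 [  7.6  10.2  59. ]
 [  5.7  69.4  59. ]] rim [[-49.8 -77.   44. ]
 [-49.8  89.3  44. ]]
c [559.3 -49.3  59. ] L 68.9 W 27.7 ang -0.126
c [562.6   5.3  59. ] L 69.6 W 26.9 ang -0.084
c [564.8  64.4  59. ] L 65.7 W 26.3 ang -0.1
button [[428.70424449   8.83886668  38.        ]] [[303.31733693  25.62927619]]
```

View pics/w22c.png

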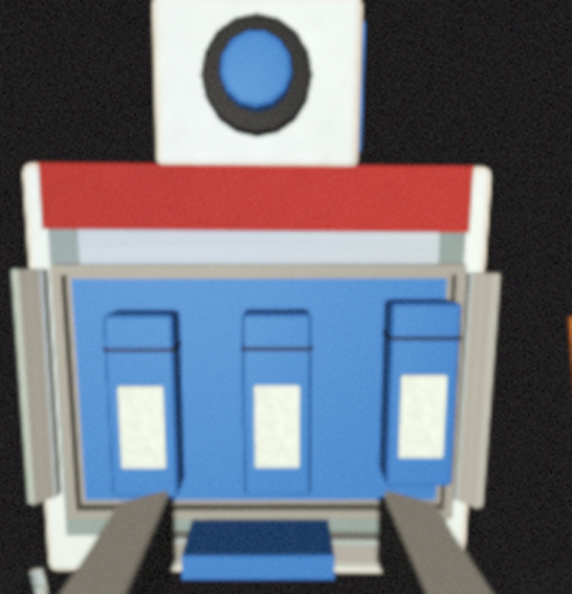

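View pics/side22.png

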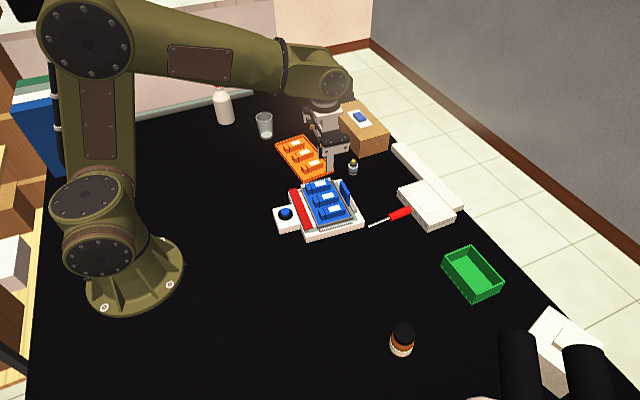

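```bash
python3 - <<'E'
from h import *
go([428,8,70])
E
python3 -m jog '[[3.33,-0.2,0,0,0,0,0],[3.33,-0.2,0,0,0,0,0],[3.33,-0.2,0,0,0,0,0],[3.33,-0.3,0,0,0,0,0],[0,0,4,0,0,0,0],[0,0,4,0,0,0,0],[0,0,2,0,0,0,0],[0,0,0,0,0,0,0]]'
python3 - <<'E'
from h import *
go([428,8,70])
c=cam('wrist'); cv2.imwrite('pics/w23.png',c['img'])
c=cam('side'); crop(c,250,160,350,240,6,'sd23.png')
E
```

```text
turn [0. 0. 0.] shift now [13.12 -0.74 11.32] after turn [13.12 -0.74 11.32]
clock: 41.9
eef_pos: [424.6, 6.7, 81.2]
eef_rot: [-3.14, -0.005, 3.056]
wrist_force: [-0.4, -0.6, 0.4]
finger_gap: 0.5
turn [0. 0. 0.] shift now [-0.34  0.16  1.12] after turn [-0.34  0.16  1.12]
```

View pics/w23.png

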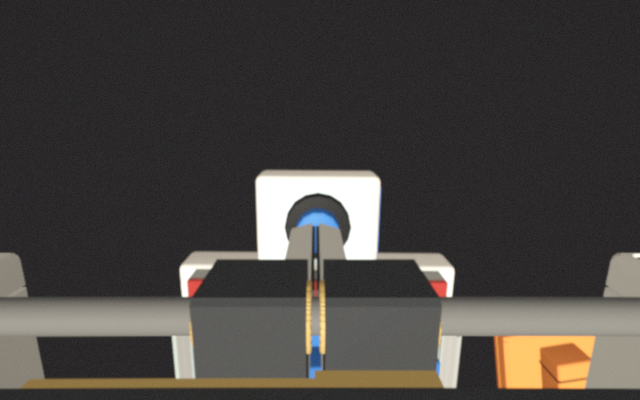

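View pics/sd23.png

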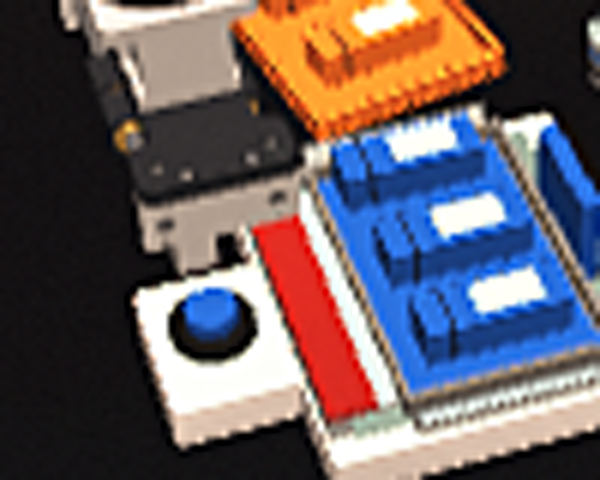

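```bash
python3 -m jog '[[-0.3,0.15,1,0,0,0,0],[0,0,1.5,0,0,0,0],[0,0,0.6,0,0,0,0],[0,0,0,0,0,0,0]]'
python3 -m jog '[[0,0,0.3,0,0,0,0],[0,0,0,0,0,0,0]]'
python3 -m jog '[[0,0,0.3,0,0,0,0],[0,0,0,0,0,0,0]]'
python3 -m jog '[[0,0,0.3,0,0,0,0],[0,0,0,0,0,0,0]]'
```

```text
clock: 42.4
eef_pos: [429.8, 7.8, 52.9]
eef_rot: [-3.141, 0.001, 3.056]
wrist_force: [-0.2, -0.2, -0.2]
finger_gap: 0.2
clock: 42.6
eef_pos: [430.2, 7.8, 50.6]
eef_rot: [-3.141, 0.002, 3.056]
wrist_force: [0.5, 0.8, 1.8]
finger_gap: 0.2
clock: 42.8
eef_pos: [430.2, 7.8, 47.4]
eef_rot: [-3.141, 0.002, 3.056]
wrist_force: [1.6, 1.0, 4.5]
finger_gap: 0.3
clock: 43.0
eef_pos: [430.4, 7.7, 45.7]
eef_rot: [-3.141, 0.003, 3.056]
wrist_force: [-8.0, 1.3, 29.4]
finger_gap: 0.6
```

```bash
python3 -m jog '[[0,0,-1,0,0,0,0],[0,0,-3,0,0,0,0],[0,0,-4,0,0,0,0],[0,0,-4,0,0,0,0],[0,0,-3,0,0,0,0],[0,0,0,0,0,0,0],[0,0,0,0,0,0,0]]'
python3 - <<'E'
from h import *
c=cam('wrist'); cv2.imwrite('pics/w24.png',c['img'])
c=cam('side'); crop(c,220,110,400,250,4,'sd24.png')
E
```

```text
clock: 43.7
eef_pos: [429.4, 7.9, 193.9]
eef_rot: [-3.141, 0.001, 3.056]
wrist_force: [-0.4, 0.4, 0.1]
finger_gap: 0.5
```

View pics/w24.png

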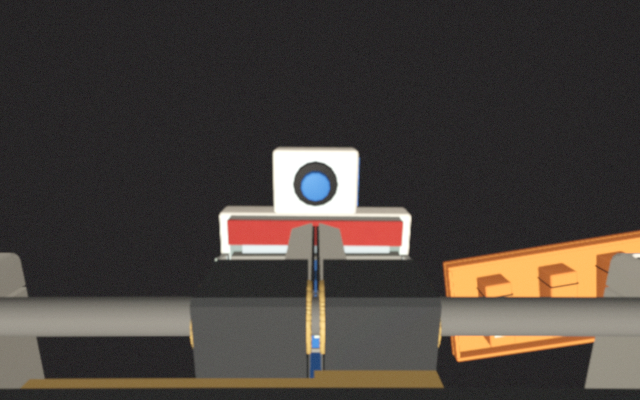

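View pics/sd24.png

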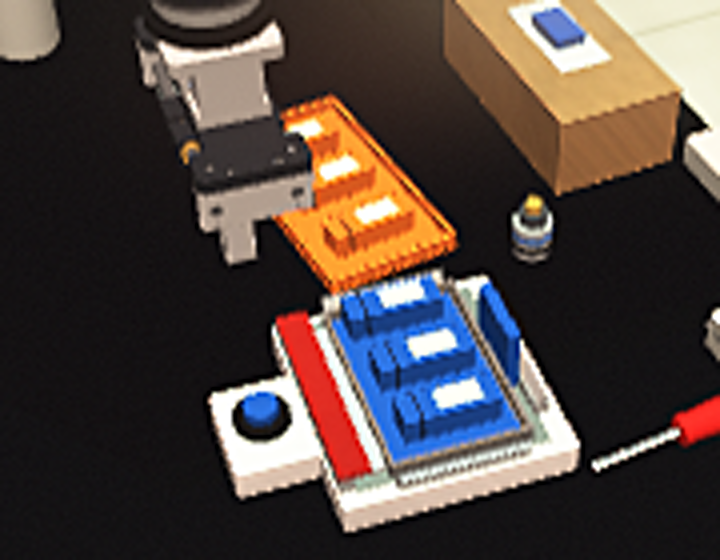

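```bash
python3 -c "
from cell import order; print(order.sign_off())"
```

```text
the job is handed in; nothing more can be done
None
```

The job is handed in, about 44 s of simulated time in. Every step was done in the required order; sign-off itself gives no verdict.

**What I did:**
- The orange mailer from the stage went into the bin first.
- The tray was hooked under the lip, turned down flat and released.
- Both orange bench mailers went into the bin, and all three blue ones into the tray. No third orange mailer was visible in any picture.
- The scan button was pressed to its end stop, about 5.5 mm of travel, where the wrist read 29 N. I then backed off to clear air.

**Last checks:**
- **Tray:** it lies flat and centred within about 1 mm of the lip, judged by edges in the same picture.
- **Mailers:** three orange ones are in the bin and three blue ones are in the tray.
- **Button:** it looks up again, and the gripper is about 14 cm above it.
- **Bystanders:** I saw none moved in the last pictures I took of each; their positions were not measured.

**What disagreed:**
- **Camera offset:** wrist and scene views put the stage about 3 mm apart sideways. I took the tray and stage positions from the same wrist orientation so the offset cancels.
- **Tray along x:** one view put the tongue tip near -72 mm, against about -75 mm expected. Both are inside the -82 to -70 mm limit, but the first is close to its edge.
- **Shifted blue mailer:** the blue mailer on the bin side of the tray was seen about 15 mm further sideways than where I let it go. Its centre is still well inside the rim, about 63 mm against an 81 mm limit, so I left it.

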